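# Change over two press stations for the next bottles

## Robot

A 7-joint arm with a two-finger parallel gripper is mounted at the origin on the work surface. World frame = base frame: x ahead of the robot, y to its left, z up, the work surface at z = 0. Lengths are in m, angles in rad, forces in N, time in s.
With the tool pointing down it reaches from about 0.425 to 0.875 m from the base axis. Payload 8.4 kg.
Tool frame: the origin (TCP) lies between the finger pads; the fingertips stand ctrl.tips_ahead ahead of it and the grasp point (between the pads) lies 3 mm ahead of it (ctrl.tips_ahead is the distance from the TCP to the fingertips, in m); z points along the fingers, y is the line along which they close (so a half turn about z gives the same grasp; the last joint's range is limited). The gripper opens to 85 mm and grips with 20 to 120 N. Pads are 22 mm wide; open, the fingers measure 114 mm over their backs; the gripper's body (76 mm by 85 mm) begins 54 mm behind the grasp point. The pads swing forward as they close: fully open they stand 13 mm farther back than shut.
Start: joints at [1.076, 0.333, 0.04, 1.465, -0.013, 1.343, -0.059], TCP at [0.251, -0.6, 0.253] pointing down, gripper open.
Joint ranges: [-2.58, 2.58], [-0.38, 2.09], [-1.3, 1.39], [0.25, 2.4], [-1.5, 4.64], [0.08, 2.09], [-2.65, 2.65]. Speed limits (rad/s): [2.22, 2.22, 2.79, 2.79, 3.14, 3.14, 3.14].

## Interface

Orientations are given as a 3x3 rotation matrix whose columns are the frame's x, y, z axes.
In Python, from cell import ctrl gives the robot as it stands.
- The arm moves only by the tool jog_arm, never from a script. Its argument "plan" is a list that holds one entry, the list of rows, each a list of 6 numbers: the shift along the world's x, y, z in mm, then the turn, a rotation vector about the world's x, y, z in degrees. A call has exactly 10 rows; each row shifts and turns the commanded pose from where the row before left it; what a row does not reach is not made up. A row lasts 1/8 s, in which the tool goes at most 62.5 mm and 10.7 degrees, less where a joint would pass 70% of its speed; a pose out of reach is approached as far as the arm can. A call is refused whole if a number of a shift passes 62.5 or a number of a turn 10.7, either way. A call with a gripper value outside its range is refused whole. "jaw" is the opening, from -1 (shut) to 1 (fully open), set as the call begins (left out, the last holds). The fingers move at their own pace and stop on an object; "newtons" is the grip in N (left out, the last holds). Time passes only in rows, so rows that do not move let the fingers close, or fill a call up. It gives the time, the measured TCP pose, the force, the opening and the grip force at its end, in the units of the state.
- ctrl.get_state(): the state, without advancing time (a new reading comes with each control period).
- ctrl.read_camera(name): name is "side" or "top" or "wrist"; returns a dict with "image" (480x640x3 uint8, red, green, blue), "depth" (480x640 float32, m along the optical axis (not along the pixel's ray), 0 where there is no reading), "fx", "fy", "cx", "cy" (pixels), "pose" (4x4, takes a point from camera to world coordinates); the wrist camera has in their place "hand_eye" (4x4, takes a point from camera to tool coordinates, whose origin is the TCP and whose axes are the flange's). Camera axes: x right, y up, looking along -z (the intrinsics and any distortion apply to the point x, -y, -z); pixel columns grow to the right and rows downward; lengths in m; the calibration is good to about 2 mm. A picture is of the moment at which its call begins: read the wrist's pose just before it.
- ctrl.finish_job(): hands the job in; it is judged then, once.
Trained networks look in the newest picture that a camera, given by its name, has taken for a name from the list of things; names that differ only in an ending like _2 or _b are one class to them, and where a whole thing is asked for, a point or a joint stands for the part that bears it (a point fixed in the world has none). Each returns a list of dicts, best first, with "confidence" (0 to 1); they miss things now and then, are a little off and sometimes report something else, mostly with a low value. They report only what shows in the picture. A call takes as long as a camera call. They do not tell look-alikes from the thing itself.
- ctrl.spot_in(camera, label): "point" ([row, column] in pixels, amid what is visible of it).
The state is a dict: "time": time; "q": joint angles; "joint_vel": joint speeds; "joint_torque": joint torques, N m; "ee_pos": TCP position; "eef_rot": TCP orientation; "force": force on the tool from outside, world axes, zero at the start; "torque": the same for the moment, N m; "finger_gap": finger opening in m; "grip_force": force on a finger pad.
Only numpy, scipy, OpenCV 4.12 (cv2) and the standard library are available. Lean on these libraries where they do the work, as an engineer would, in place of code of your own. Each camera call takes 0.05 s, during which the arm holds its last target. There are 200 camera calls.

## Task

Set up the two press stations for the next run. The master sample behind each bed shows what that station will run: press the U-fenced nest into the pocket of the station with the tall bottle sample and the single-bar nest into the pocket of the station with the low flask sample, each pushed fully home so that its base plate is flush with the bed, and stand every fallen bottle upright on the landing mat of the station whose sample has its shape. When all that is done, throw the ready lever fully away from the robot, and leave the tools and other things on the bench where they are.

Things in the scene. Friction and masses are not known exactly. Their poses are not given: they have to be found in the camera images.
- left: Left-hand (+y) press station, fixed. Origin under the middle of its bed; x away from the robot, y left, z up. Grey bed 130 x 110 x 40 mm (x, y, z), pocket 89 x 69 mm (x, y) in its middle. Behind it, x = 66 to 151 mm, a dark pedestal 25 mm high carries a master sample. In front a black rubber landing mat 180 x 150 x 4 mm, its middle at x = -160 mm.
- right: Right-hand (-y) press station, fixed. Origin under the middle of its bed; x away from the robot, y left, z up. Grey bed 130 x 110 x 40 mm (x, y, z), pocket 89 x 69 mm (x, y) in its middle. Behind it, x = 66 to 151 mm, a dark pedestal 25 mm high carries a master sample. In front a black rubber landing mat 180 x 150 x 4 mm, its middle at x = -160 mm.
- left_pocket (a point): Centre of the mouth of the left pocket, level with the bed's top (40 mm above the table), axes as the station's. A nest's 20 mm base plate is flush with the bed when its underside is 20 mm below this point. The pocket's floor is a white seat plate, about 12 mm below the mouth at the start, 20 mm when pushed home.
- right_pocket (a point): Centre of the mouth of the right pocket, level with the bed's top (40 mm above the table), axes as the station's. A nest's 20 mm base plate is flush with the bed when its underside is 20 mm below this point. The pocket's floor is a white seat plate, about 12 mm below the mouth at the start, 20 mm when pushed home.
- left_mat (a point): Middle of the left station's landing mat, on its upper face (4 mm above the table), axes as the station's. Mat 180 mm in x, 150 mm in y.
- right_mat (a point): Middle of the right station's landing mat, on its upper face (4 mm above the table), axes as the station's. Mat 180 mm in x, 150 mm in y.
- left_pad (a joint): Seat plate in the left pocket: pushed down from 0 (up) to 0.008 m (home). It is stiff, needs about 12 N to move, more than a nest's weight, and stays where it is pushed.
- right_pad (a joint): Seat plate in the right pocket: pushed down from 0 (up) to 0.008 m (home). It is stiff, needs about 12 N to move, more than a nest's weight, and stays where it is pushed.
- sample_tall: Master sample, fixed on the pedestal of one of the stations: the same shape as the tall square bottles (40 x 40 mm, 105 mm high). Origin at the middle of its underside, 25 mm above the table. It is on one station and the flask sample on the other.
- sample_flask: Master sample, fixed on the pedestal of the other station: the same shape as the low flat flasks (36 x 48 mm, 83 mm high). Origin at the middle of its underside, 25 mm above the table.
- tall_1: Tall square bottle: body 40 x 40 mm, 70 mm high, neck 20 mm diameter to 78 mm, round cap 28 mm diameter from 78 to 105 mm (total height); centre of mass 31 mm up, tips over beyond about 33 degrees; amber glass, black cap, 180 g. Origin at the middle of its underside, z runs from the underside to the cap, level when it lies. May be absent.
- tall_2: Tall square bottle: body 40 x 40 mm, 70 mm high, neck 20 mm diameter to 78 mm, round cap 28 mm diameter from 78 to 105 mm (total height); centre of mass 31 mm up, tips over beyond about 33 degrees; amber glass, black cap, 180 g. Origin at the middle of its underside, z runs from the underside to the cap, level when it lies. May be absent.
- flask_1: Low flat flask: body 36 mm (x) x 48 mm (y), 55 mm high, neck 24 mm diameter to 61 mm, round cap 32 mm diameter from 61 to 83 mm (total height); lies at the start on its broad face; centre of mass 25 mm up, tips over beyond about 36 degrees; amber glass, black cap, 180 g. Origin at the middle of its underside, z runs from the underside to the cap, level when it lies. May be absent.
- flask_2: Low flat flask: body 36 mm (x) x 48 mm (y), 55 mm high, neck 24 mm diameter to 61 mm, round cap 32 mm diameter from 61 to 83 mm (total height); lies at the start on its broad face; centre of mass 25 mm up, tips over beyond about 36 degrees; amber glass, black cap, 180 g. Origin at the middle of its underside, z runs from the underside to the cap, level when it lies. May be absent.
- u_nest: U-fenced nest, aluminium, 340 g. Origin at the middle of its underside, z up. Base 84 x 64 x 20 mm (x, y, z), the same on both nests; fits either pocket, either way round, 2.5 mm play a side. On it a U fence, 20 to 46 mm above the underside: two walls along x, 8 mm thick, 76 mm long, 58 mm over their outer faces (y = +-29 mm), joined by a wall at the +x end; grip across the two walls.
- bar_nest: Single-bar nest, aluminium, 340 g. Origin at the middle of its underside, z up. Base 84 x 64 x 20 mm (x, y, z), the same on both nests; fits either pocket, either way round, 2.5 mm play a side. On the base stands one solid bar along x, 76 mm long, 20 mm wide (y = +-10 mm) and 26 mm high (20 to 46 mm above the underside); a good grip is across the bar.
- ready (a joint): Ready lever on a small grey block between the nests: a black arm that leans towards the robot at 0 and swings away from it (+x) to 1.0 rad; stays where it is left (takes about 1 N at the tip). Pivot 22 mm above the table on a block 70 x 50 x 25 mm; arm 80 mm long with a 26 mm ball at its end, 0.5 rad short of vertical at 0. At the start it is at 0 to 0.15 rad.
- ready_tip (a point): Centre of the ball at the end of the ready lever's arm.
- tape_roll: Bystander: ring of clear tape 52 mm across, 18 mm high, on the table. Leave it.
- screwdriver: Bystander: screwdriver lying on the table. Leave it.
- spanner: Bystander: steel spanner lying on the table. Leave it.
- gauge_block: Bystander: steel block 60 x 35 x 30 mm. Leave it.
There are look-alikes about, which are no part of the job. Leave any purple look-alike of the part that bears ready alone. What is shaped like the tall_1 but yellow is not meant.

How it is judged:
On the way, in this order (a step that is already met when the one before it is completed fails the run):
1. both nests are pressed home in the pockets their samples call for, and every bottle stands on the mat of the station with its kind of sample, with the ready lever not yet thrown (((horizontal distance between sample_tall and left_pocket below 0.2 m and (x of u_nest in the frame of left_pocket between -0.006 and 0.006 m and y of u_nest in the frame of left_pocket between -0.006 and 0.006 m and z of u_nest in the frame of left_pocket between -0.0225 and -0.0175 m and angle between u_nest's own z axis and vertical below 0.05 rad) and (x of bar_nest in the frame of right_pocket between -0.006 and 0.006 m and y of bar_nest in the frame of right_pocket between -0.006 and 0.006 m and z of bar_nest in the frame of right_pocket between -0.0225 and -0.0175 m and angle between bar_nest's own z axis and vertical below 0.05 rad) and (x of tall_1 in the frame of left_mat between -0.09 and 0.09 m and y of tall_1 in the frame of left_mat between -0.075 and 0.075 m and z of tall_1 in the frame of left_mat between -0.005 and 0.005 m and angle between tall_1's own z axis and vertical below 0.1 rad and linear speed of tall_1 below 0.03 m/s) and (x of tall_2 in the frame of left_mat between -0.09 and 0.09 m and y of tall_2 in the frame of left_mat between -0.075 and 0.075 m and z of tall_2 in the frame of left_mat between -0.005 and 0.005 m and angle between tall_2's own z axis and vertical below 0.1 rad and linear speed of tall_2 below 0.03 m/s) and (x of flask_1 in the frame of right_mat between -0.09 and 0.09 m and y of flask_1 in the frame of right_mat between -0.075 and 0.075 m and z of flask_1 in the frame of right_mat between -0.005 and 0.005 m and angle between flask_1's own z axis and vertical below 0.1 rad and linear speed of flask_1 below 0.03 m/s) and (x of flask_2 in the frame of right_mat between -0.09 and 0.09 m and y of flask_2 in the frame of right_mat between -0.075 and 0.075 m and z of flask_2 in the frame of right_mat between -0.005 and 0.005 m and angle between flask_2's own z axis and vertical below 0.1 rad and linear speed of flask_2 below 0.03 m/s)) or (horizontal distance between sample_tall and right_pocket below 0.2 m and (x of u_nest in the frame of right_pocket between -0.006 and 0.006 m and y of u_nest in the frame of right_pocket between -0.006 and 0.006 m and z of u_nest in the frame of right_pocket between -0.0225 and -0.0175 m and angle between u_nest's own z axis and vertical below 0.05 rad) and (x of bar_nest in the frame of left_pocket between -0.006 and 0.006 m and y of bar_nest in the frame of left_pocket between -0.006 and 0.006 m and z of bar_nest in the frame of left_pocket between -0.0225 and -0.0175 m and angle between bar_nest's own z axis and vertical below 0.05 rad) and (x of tall_1 in the frame of right_mat between -0.09 and 0.09 m and y of tall_1 in the frame of right_mat between -0.075 and 0.075 m and z of tall_1 in the frame of right_mat between -0.005 and 0.005 m and angle between tall_1's own z axis and vertical below 0.1 rad and linear speed of tall_1 below 0.03 m/s) and (x of tall_2 in the frame of right_mat between -0.09 and 0.09 m and y of tall_2 in the frame of right_mat between -0.075 and 0.075 m and z of tall_2 in the frame of right_mat between -0.005 and 0.005 m and angle between tall_2's own z axis and vertical below 0.1 rad and linear speed of tall_2 below 0.03 m/s) and (x of flask_1 in the frame of left_mat between -0.09 and 0.09 m and y of flask_1 in the frame of left_mat between -0.075 and 0.075 m and z of flask_1 in the frame of left_mat between -0.005 and 0.005 m and angle between flask_1's own z axis and vertical below 0.1 rad and linear speed of flask_1 below 0.03 m/s) and (x of flask_2 in the frame of left_mat between -0.09 and 0.09 m and y of flask_2 in the frame of left_mat between -0.075 and 0.075 m and z of flask_2 in the frame of left_mat between -0.005 and 0.005 m and angle between flask_2's own z axis and vertical below 0.1 rad and linear speed of flask_2 below 0.03 m/s))) and value of joint ready below 0.6 rad), for 0.2 s.
2. the ready lever is thrown away from the robot (value of joint ready above 0.85 rad), for 0.2 s.
At the end, for the whole second after the job is handed in: Each nest is in the pocket its sample calls for, within 6 mm of the centre, level within 0.05 rad, flush within 2.5 mm; every bottle present stands at rest within 0.1 rad of upright, base centre over the mat of the station with its kind of sample; ready lever past 0.85 rad (((horizontal distance between sample_tall and left_pocket below 0.2 m and (x of u_nest in the frame of left_pocket between -0.006 and 0.006 m and y of u_nest in the frame of left_pocket between -0.006 and 0.006 m and z of u_nest in the frame of left_pocket between -0.0225 and -0.0175 m and angle between u_nest's own z axis and vertical below 0.05 rad) and (x of bar_nest in the frame of right_pocket between -0.006 and 0.006 m and y of bar_nest in the frame of right_pocket between -0.006 and 0.006 m and z of bar_nest in the frame of right_pocket between -0.0225 and -0.0175 m and angle between bar_nest's own z axis and vertical below 0.05 rad) and (x of tall_1 in the frame of left_mat between -0.09 and 0.09 m and y of tall_1 in the frame of left_mat between -0.075 and 0.075 m and z of tall_1 in the frame of left_mat between -0.005 and 0.005 m and angle between tall_1's own z axis and vertical below 0.1 rad and linear speed of tall_1 below 0.03 m/s) and (x of tall_2 in the frame of left_mat between -0.09 and 0.09 m and y of tall_2 in the frame of left_mat between -0.075 and 0.075 m and z of tall_2 in the frame of left_mat between -0.005 and 0.005 m and angle between tall_2's own z axis and vertical below 0.1 rad and linear speed of tall_2 below 0.03 m/s) and (x of flask_1 in the frame of right_mat between -0.09 and 0.09 m and y of flask_1 in the frame of right_mat between -0.075 and 0.075 m and z of flask_1 in the frame of right_mat between -0.005 and 0.005 m and angle between flask_1's own z axis and vertical below 0.1 rad and linear speed of flask_1 below 0.03 m/s) and (x of flask_2 in the frame of right_mat between -0.09 and 0.09 m and y of flask_2 in the frame of right_mat between -0.075 and 0.075 m and z of flask_2 in the frame of right_mat between -0.005 and 0.005 m and angle between flask_2's own z axis and vertical below 0.1 rad and linear speed of flask_2 below 0.03 m/s)) or (horizontal distance between sample_tall and right_pocket below 0.2 m and (x of u_nest in the frame of right_pocket between -0.006 and 0.006 m and y of u_nest in the frame of right_pocket between -0.006 and 0.006 m and z of u_nest in the frame of right_pocket between -0.0225 and -0.0175 m and angle between u_nest's own z axis and vertical below 0.05 rad) and (x of bar_nest in the frame of left_pocket between -0.006 and 0.006 m and y of bar_nest in the frame of left_pocket between -0.006 and 0.006 m and z of bar_nest in the frame of left_pocket between -0.0225 and -0.0175 m and angle between bar_nest's own z axis and vertical below 0.05 rad) and (x of tall_1 in the frame of right_mat between -0.09 and 0.09 m and y of tall_1 in the frame of right_mat between -0.075 and 0.075 m and z of tall_1 in the frame of right_mat between -0.005 and 0.005 m and angle between tall_1's own z axis and vertical below 0.1 rad and linear speed of tall_1 below 0.03 m/s) and (x of tall_2 in the frame of right_mat between -0.09 and 0.09 m and y of tall_2 in the frame of right_mat between -0.075 and 0.075 m and z of tall_2 in the frame of right_mat between -0.005 and 0.005 m and angle between tall_2's own z axis and vertical below 0.1 rad and linear speed of tall_2 below 0.03 m/s) and (x of flask_1 in the frame of left_mat between -0.09 and 0.09 m and y of flask_1 in the frame of left_mat between -0.075 and 0.075 m and z of flask_1 in the frame of left_mat between -0.005 and 0.005 m and angle between flask_1's own z axis and vertical below 0.1 rad and linear speed of flask_1 below 0.03 m/s) and (x of flask_2 in the frame of left_mat between -0.09 and 0.09 m and y of flask_2 in the frame of left_mat between -0.075 and 0.075 m and z of flask_2 in the frame of left_mat between -0.005 and 0.005 m and angle between flask_2's own z axis and vertical below 0.1 rad and linear speed of flask_2 below 0.03 m/s))) and value of joint ready above 0.85 rad); the robot touches nothing.
It fails at once if a bystander (tape roll, screwdriver, spanner or steel block) is pushed more than 40 mm from its place (distance of any of tape_roll, screwdriver, spanner, gauge_block from where it was at the start of the episode above 0.04 m).
Of tall_1, flask_1, tall_2, flask_2 only 3 to 4 are there at a start; the rules pass over those that are not, and their reading is None.
At some moment in a run one of tall_1, flask_1, tall_2, flask_2 may be knocked a few centimetres aside while the robot is not near it.
Once in a run the grip may slacken for a moment while it holds something.
It also fails if it takes over 210 s, if anything falls off the work surface, if the arm or the gripper's body presses on something with over 40 N, if the wrist force passes 120 N, or if a joint passes its speed limit or range.

## Working session

There is one attempt and no reset: what is moved stays moved. The work goes in short steps, Python scripts to look and compute and a tool call to move; the robot and the scene stay as the last step left them, time stands still between calls to the robot, and variables do not carry over. Pictures are saved under pics/ and viewed, at most 14 in all, crops included, and the job is handed in when it is done.

Besides the shell and the picture viewer there is one more tool, called after ">>>" in YAML: its name, and indented under it one key for each argument. jog_arm: Moves the arm, as the interface text tells. Its arguments: {"type":"object","properties":{"plan":{"type":"array","items":{"type":"array","items":{"type":"array","items":{"type":"number"}}}},"jaw":{"type":"number"},"newtons":{"type":"number"}},"required":["plan"]}

```bash
ls; mkdir -p pics
cat > h.py <<'E'
import numpy as np, cv2
from cell import ctrl
def cam(n):
    s=ctrl.get_state(); c=ctrl.read_camera(n)
    if 'pose' in c: T=np.array(c['pose'])
    else:
        W=np.eye(4);W[:3,:3]=s['eef_rot'];W[:3,3]=s['ee_pos'];T=W@np.array(c['hand_eye'])
    c['T']=T; return c
def cloud(c):
    d=c['depth'];v,u=np.mgrid[0:d.shape[0],0:d.shape[1]]
    P=np.stack([(u-c['cx'])/c['fx']*d,-(v-c['cy'])/c['fy']*d,-d],-1)
    W=P@c['T'][:3,:3].T+c['T'][:3,3]; W[d<=0]=np.nan; return W
def save(c,f,img=None):
    cv2.imwrite('pics/'+f,cv2.cvtColor(c['image'] if img is None else img,cv2.COLOR_RGB2BGR))
def st():
    s=ctrl.get_state();print('t',round(s['time'],2),'p',np.round(s['ee_pos'],4),'R',np.round(s['eef_rot'],3).tolist(),'F',np.round(s['force'],1),'gap',round(s['finger_gap'],4),'g',s['grip_force'])
E
python3 - <<'E'
from h import *
print([a for a in dir(ctrl) if a[0]!='_'],ctrl.tips_ahead); st()
for n in ['top','side']:
    c=cam(n); save(c,n+'0.png'); W=cloud(c)
    print(n,np.round(c['T'],3).tolist(),c['fx'],[k for k in c])
    np.savez(n+'0.npz',W=W,img=c['image'])
    for l in ['left','right','sample_tall','sample_flask','tall_1','flask_1','u_nest','bar_nest','ready','tape_roll','screwdriver','spanner','gauge_block']:
        for r in ctrl.spot_in(n,l)[:4]:
            p=np.round(r['point']).astype(int); print(l,round(r['confidence'],2),p,np.round(W[min(p[0],479),min(p[1],639)],3))
E
```

```text
pics
['Unreachable', 'finish_job', 'get_state', 'read_camera', 'spot_in', 'tips_ahead'] 0.022
t 0.0 p [ 0.2504 -0.5994  0.2524] R [[0.923, 0.386, -0.001], [0.386, -0.923, 0.001], [-0.0, -0.002, -1.0]] F [-0.2  0.2 -0.4] gap 0.0854 g 0.0
top [[-0.023, 0.994, -0.111, 0.388], [-1.0, -0.023, 0.001, 0.073], [-0.002, 0.111, 0.994, 1.431], [0.0, 0.0, 0.0, 1.0]] 524.576709360509 ['image', 'depth', 'fx', 'fy', 'cx', 'cy', 'pose', 'T']
left 0.97 [249 225] [0.503 0.31  0.003]
left 0.57 [210 346] [ 0.6   -0.022  0.017]
right 0.6 [241 457] [ 0.509 -0.321  0.011]
sample_tall 0.55 [164 456] [ 0.702 -0.306  0.097]
sample_flask 0.93 [178 224] [0.679 0.296 0.099]
tall_1 0.96 [273 322] [0.43  0.048 0.041]
tall_1 0.83 [318 288] [0.315 0.14  0.039]
tall_1 0.7 [261 403] [ 0.457 -0.167  0.042]
flask_1 0.93 [247 274] [0.502 0.174 0.041]
u_nest 0.65 [197 380] [ 0.633 -0.115  0.021]
bar_nest 0.6 [197 297] [0.635 0.11  0.043]
ready 0.51 [199 166] [0.626 0.443 0.107]
ready 0.4 [179 339] [ 0.668 -0.001  0.103]
tape_roll 0.75 [207 340] [ 0.611 -0.007  0.003]
screwdriver 0.92 [146 317] [0.778 0.053 0.025]
spanner 
[... 767 characters left out ...]
.424 0.062 0.043]
flask_1 0.72 [290 297] [0.498 0.189 0.037]
u_nest 0.76 [198 347] [ 0.638 -0.112  0.02 ]
bar_nest 0.96 [242 280] [0.64  0.117 0.022]
bar_nest 0.72 [290 297] [0.498 0.189 0.037]
bar_nest 0.17 [298 229] [0.587 0.306 0.028]
bar_nest 0.16 [188 433] [ 0.517 -0.324  0.004]
ready 0.44 [311 153] [0.616 0.456 0.1  ]
ready 0.37 [189 431] [ 0.518 -0.315  0.005]
tape_roll 0.77 [228 326] [ 0.613 -0.012 -0.002]
screwdriver 0.91 [201 263] [0.776 0.056 0.023]
screwdriver 0.47 [186 430] [ 0.528 -0.324  0.004]
spanner 0.57 [173 313] [ 0.784 -0.128  0.005]
gauge_block 0.94 [288 401] [0.349 0.015 0.028]
gauge_block 0.71 [298 230] [0.585 0.305 0.029]
gauge_block 0.3 [339 248] [0.491 0.333 0.007]
```

Run:
```python
import cv2
a=cv2.imread('pics/top0.png');cv2.imwrite('pics/top0c.png',cv2.resize(a[110:350,140:500],None,fx=2.2,fy=2.2,interpolation=cv2.INTER_CUBIC))
```

```text
(no output)
```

View pics/top0c.png

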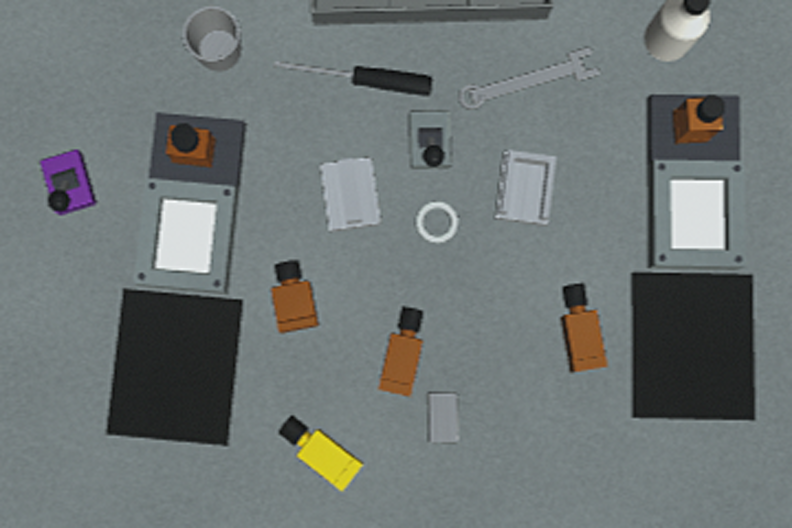

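View pics/side0.png

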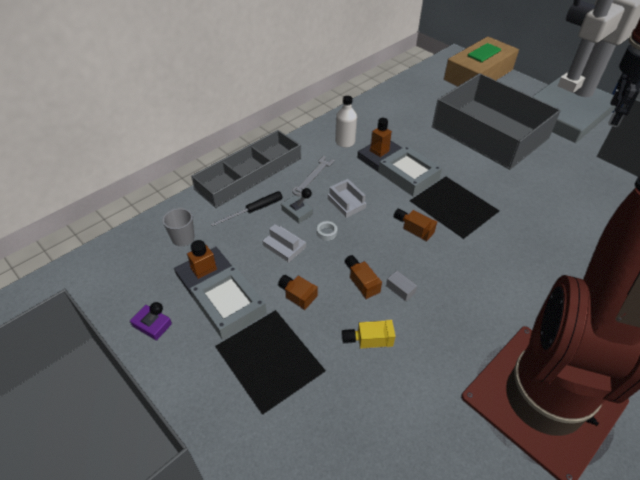

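The top view (crop scale 2.2, offset 140,110) shows the flask sample on the left station (crop 188,140) and the tall sample on the right one (700,115). One flask lies at (295,300) and tall bottles at (402,350) and (583,330). The yellow bottle at (325,455) and the purple lever at (67,180) are look-alikes. The bar nest is at (350,195), the U nest at (525,187) and the real lever at (432,140). The side view agrees. So bar → left, U → right, flask → left mat, and both tall bottles → right mat.

```bash
cat >> h.py <<'E'
def rect(W,xy,r,z0,z1,mask=None):
    m=(np.hypot(W[...,0]-xy[0],W[...,1]-xy[1])<r)&(W[...,2]>z0)&(W[...,2]<z1)
    if mask is not None: m&=mask
    P=W[m]
    if len(P)<10: return None
    (c,s,a)=cv2.minAreaRect((P[:,:2]*1000).astype(np.float32))
    if s[0]<s[1]: s=(s[1],s[0]); a-=90
    a=(a+90)%180-90
    return 'c(mm) %s size %s long-axis yaw %.1f n%d zmed %.1f'%(np.round(c,1),np.round(s,1),a,len(P),1000*np.median(P[:,2]))
E
python3 - <<'E'
from h import *
for n in ['top','side']:
    D=np.load(n+'0.npz');W=D['W'];I=D['img'].astype(int)
    white=(I.min(-1)>190)
    amber=(I[...,0]>I[...,2]*1.8)&(I[...,0]>60)
    dark=I.max(-1)<45
    print(n,'tablez',np.nanmedian(W[240:300,330:400,2]))
    for l,xy in dict(L=(.59,.305),R=(.59,-.32)).items():
        print(l,'seat',rect(W,xy,.09,.015,.045,white)); print(l,'bed',rect(W,xy,.1,.034,.046))
        print(l,'mat',rect(W,(xy[0]-.16,xy[1]),.15,-.01,.02,I.max(-1)<35))
    for l,xy in dict(tall_a=(.43,.05),tall_b=(.45,-.165),flask=(.50,.18)).items():
        print(l,'body',rect(W,xy,.08,.025,.06,amber)); print(l,'cap',rect(W,xy,.09,.008,.06,dark))
    print('u',rect(W,(.635,-.115),.07,.012,.06),'fence',rect(W,(.635,-.115),.07,.036,.06))
    print('bar',rect(W,(.635,.11),.07,.012,.06),'bar',rect(W,(.635,.11),.07,.036,.06))
    print('ball',rect(W,(.66,0),.06,.06,.2))
E
```

```text
top tablez 0.0005172527488788159
L seat c(mm) [587.6 308.6] size [85.7 65.6] long-axis yaw -7.4 n738 zmed 28.0
L bed c(mm) [603.8 304.8] size [163.5 111.1] long-axis yaw -6.7 n1149 zmed 40.0
L mat c(mm) [429.7 326.7] size [176.4 147.2] long-axis yaw -6.9 n672 zmed 4.0
R seat c(mm) [ 600.4 -319.7] size [84.1 67.9] long-axis yaw -2.0 n723 zmed 27.9
R bed c(mm) [ 611.9 -321.4] size [155.3 112. ] long-axis yaw -2.5 n1163 zmed 40.3
R mat c(mm) [ 440.1 -313.2] size [176.4 146.6] long-axis yaw -2.9 n584 zmed 4.4
tall_a body c(mm) [428.  48.] size [77.8 37.3] long-axis yaw -14.2 n388 zmed 39.9
tall_a cap c(mm) [478.5  35.5] size [25.2 24.7] long-axis yaw -12.3 n82 zmed 31.9
tall_b body c(mm) [ 451.9 -173.8] size [77.3 39.5] long-axis yaw 8.3 n403 zmed 39.8
tall_b cap c(mm) [ 461.2 -201.1] size [108.1 101.3] long-axis yaw 82.8 n120 zmed 29.3
flask body c(mm) [500.9 176.4] size [61.5 46.7] long-axis yaw 10.3 n378 zmed 36.2
flask cap c(mm) [509.1 225. ] size [131.   49.3] long-axis yaw -41.5 n85 zmed 31.3
u c(mm) [ 638.  -112.9] size [82.3 63.9] long-axis yaw -8.8 n746 zmed 23.3 fence c(mm) [ 6
[... 979 characters left out ...]
dy c(mm) [ 450.1 -170.3] size [78.2 44.4] long-axis yaw 8.8 n376 zmed 39.2
tall_b cap c(mm) [ 501.3 -160.9] size [25.4 25.2] long-axis yaw 16.6 n95 zmed 29.6
flask body c(mm) [500.5 179.5] size [62.4 47.4] long-axis yaw 8.9 n480 zmed 35.2
flask cap c(mm) [517.  219.8] size [105.8  24.9] long-axis yaw -54.3 n105 zmed 30.8
u c(mm) [ 637.5 -107.8] size [84.3 65.5] long-axis yaw -9.5 n848 zmed 27.3 fence c(mm) [ 639.1 -110. ] size [80.4 61.5] long-axis yaw -9.2 n302 zmed 44.2
bar c(mm) [636.1 108.8] size [87.1 67.1] long-axis yaw 8.1 n819 zmed 22.3 bar c(mm) [637.3 107.5] size [79.  25.7] long-axis yaw 6.1 n275 zmed 44.7
ball c(mm) [666.4   8.7] size [27.6 23.3] long-axis yaw 45.6 n105 zmed 98.2
```

>>> jog_arm:
  plan:
    - [[38, 48, 0, 0, 0, -3.2], [38, 48, 0, 0, 0, -3.2], [38, 48, 0, 0, 0, -3.2], [38, 48, 0, 0, 0, -3.2], [38, 48, 0, 0, 0, -3.2], [38, 48, 0, 0, 0, -3.2], [38, 48, 0, 0, 0, -3.2], [38, 48, 0, 0, 0, -3.2], [38, 48, 0, 0, 0, -3.2], [38, 48, 0, 0, 0, -3.2]]
  jaw: 1
  newtons: 80

```text
time: 2.65
ee_pos: [0.6316, -0.1183, 0.2536]
eef_rot: [[0.986, -0.164, 0.001], [-0.164, -0.986, -0.0], [0.001, 0.0, -1.0]]
force: [0.3, -1.6, 0.4]
finger_gap: 0.0856
grip_force: 0.0
```

Run:
```python
from h import *
st(); c=cam('wrist'); save(c,'w1.png'); W=cloud(c)
print(np.round(c['hand_eye'],3).tolist(),c['fx'])
print('u',rect(W,(.635,-.115),.07,.012,.06),'fence',rect(W,(.635,-.115),.07,.036,.06))
```

```text
t 2.65 p [ 0.6316 -0.1183  0.2536] R [[0.986, -0.164, 0.001], [-0.164, -0.986, -0.0], [0.001, 0.0, -1.0]] F [ 0.3 -1.6  0.4] gap 0.0856 g 0.0
[[0.0, 0.959, 0.284, 0.071], [1.0, 0.0, -0.001, -0.0], [-0.001, 0.284, -0.959, -0.121], [0.0, 0.0, 0.0, 1.0]] 335.5272991051061
u c(mm) [ 638.8 -111.7] size [83.8 63.6] long-axis yaw -8.8 n4720 zmed 20.8 fence c(mm) [ 638.7 -111.2] size [76.2 58.1] long-axis yaw -9.3 n1728 zmed 46.0
```

View pics/w1.png

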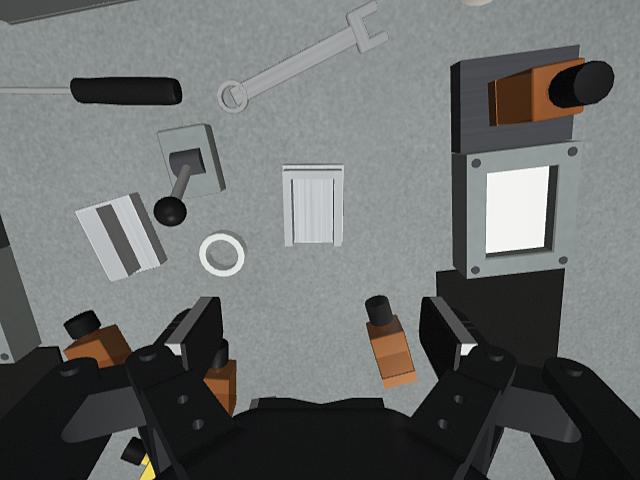

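>>> jog_arm:
  plan:
    - [[7, 7, -30, 0, 0, 0], [0, 0, -50, 0, 0, 0], [0, 0, -50, 0, 0, 0], [0, 0, -40, 0, 0, 0], [0, 0, -20, 0, 0, 0], [0, 0, -10, 0, 0, 0], [0, 0, -10, 0, 0, 0], [0, 0, 0, 0, 0, 0], [0, 0, 0, 0, 0, 0], [0, 0, 0, 0, 0, 0]]

```text
time: 3.95
ee_pos: [0.6381, -0.1128, 0.0441]
eef_rot: [[0.987, -0.162, 0.001], [-0.162, -0.987, -0.0], [0.001, -0.0, -1.0]]
force: [-0.0, -0.3, -0.2]
finger_gap: 0.0855
grip_force: 0.0
```

>>> jog_arm:
  plan:
    - [[0, 0, 0, 0, 0, 0], [0, 0, 0, 0, 0, 0], [0, 0, 0, 0, 0, 0], [0, 0, 0, 0, 0, 0], [0, 0, 0, 0, 0, 0], [0, 0, 0, 0, 0, 0], [0, 0, 0, 0, 0, 0], [0, 0, 0, 0, 0, 0], [0, 0, 0, 0, 0, 0], [0, 0, 0, 0, 0, 0]]
  jaw: -1
  newtons: 80

```text
time: 5.2
ee_pos: [0.6381, -0.1127, 0.0441]
eef_rot: [[0.987, -0.162, 0.001], [-0.162, -0.987, -0.0], [0.001, -0.0, -1.0]]
force: [-0.3, 0.0, 4.4]
finger_gap: 0.0563
grip_force: 87.6
```

>>> jog_arm:
  plan:
    - [[0, 0, 20, 0, 0, 0], [0, 0, 40, 0, 0, 0], [0, 0, 50, 0, 0, 0], [-8, -42, 0, 0, 0, 1.3], [-8, -42, 0, 0, 0, 1.3], [-8, -42, 0, 0, 0, 1.3], [-8, -42, 0, 0, 0, 1.3], [-6, -41, 0, 0, 0, 1.4], [0, 0, 0, 0, 0, 0], [0, 0, 0, 0, 0, 0]]

```text
time: 6.45
ee_pos: [0.5995, -0.3213, 0.1538]
eef_rot: [[0.999, -0.048, 0.0], [-0.048, -0.999, 0.001], [0.0, -0.001, -1.0]]
force: [0.1, 1.4, -2.0]
finger_gap: 0.0563
grip_force: 86.5
```

Run:
```python
from h import *
st(); c=cam('wrist'); save(c,'w2.png'); W=cloud(c); I=c['image'].astype(int)
xy=(.6,-.321)
print('bed',rect(W,xy,.1,.036,.044)); print('seat',rect(W,xy,.06,.02,.034,I.min(-1)>170))
print('nest',rect(W,xy,.1,.1,.14))
# bed fit in station frame using edges: corners etc
m=(np.hypot(W[...,0]-xy[0],W[...,1]-xy[1])<.1)&(abs(W[...,2]-.04)<.004)
P=W[m]; print(np.nanmin(P,0),np.nanmax(P,0))
```

```text
t 6.45 p [ 0.5995 -0.3213  0.1538] R [[0.999, -0.048, 0.0], [-0.048, -0.999, 0.001], [0.0, -0.001, -1.0]] F [ 0.1  1.4 -2. ] gap 0.0563 g 86.45474910736084
bed c(mm) [ 650.4 -321. ] size [111.5  80.1] long-axis yaw 89.2 n6455 zmed 40.0
seat c(mm) [ 635.1 -320.7] size [65.9 13. ] long-axis yaw 87.3 n1611 zmed 27.5
nest c(mm) [ 628.2 -321.8] size [143.3  64.2] long-axis yaw -6.7 n15036 zmed 129.6
[ 0.60959769 -0.37690359  0.03602485] [ 0.69028147 -0.26476903  0.04397452]
```

View pics/w2.png

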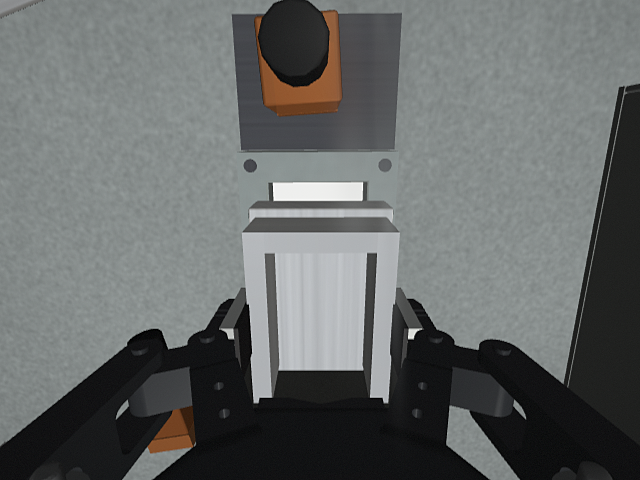

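The picture shows the U nest held above the right pocket: nest far edge near row 215, pocket far edge near row 182, and the laterally visible bed runs over columns 237–402. I'll compare nest and pocket in this same image.

```bash
cat >> h.py <<'E'
def edges(W,c,yaw,z0,z1,mask=None,xr=(-.2,.2),yr=(-.2,.2)):
    "points in frame (c,yaw): robust extents x,y in mm + yaw of the side edges"
    a=np.radians(yaw);R=np.array([[np.cos(a),-np.sin(a)],[np.sin(a),np.cos(a)]])
    m=(W[...,2]>z0)&(W[...,2]<z1)
    if mask is not None: m&=mask
    Q=(W[m][:,:2]-c)@R
    Q=Q[(Q[:,0]>xr[0])&(Q[:,0]<xr[1])&(Q[:,1]>yr[0])&(Q[:,1]<yr[1])]*1000
    out={'x':np.round(np.percentile(Q[:,0],[.3,99.7]),1).tolist(),'y':np.round(np.percentile(Q[:,1],[.5,99.5]),1).tolist(),'n':len(Q)}
    b=np.floor(Q[:,0]/2); L=[(k*2+1,Q[b==k,1].min(),Q[b==k,1].max()) for k in np.unique(b) if (b==k).sum()>10]
    L=np.array(L)
    if len(L)>5:
        out['ylo/hi med']=np.round(np.median(L[:,1:],0),1).tolist()
        out['slope deg']=[round(float(np.degrees(np.polyfit(L[2:-2,0],L[2:-2,i],1)[0])),1) for i in (1,2)]
    return out
E
python3 - <<'E'
from h import *
c=cam('wrist'); W=cloud(c); I=c['image'].astype(int); y=-2.75; c0=(.5995,-.3213)
print('bed strip',edges(W,c0,y,.036,.044,None,(.047,.064),(-.07,.07)))
print('seat',edges(W,c0,y,.02,.034,I.min(-1)>170,(.0,.06),(-.05,.05)))
print('base',edges(W,c0,y,.12,.134,None,(.0375,.06),(-.05,.05)))
print('fence',edges(W,c0,y,.145,.16,None,(.0,.06),(-.05,.05)))
E
```

```text
bed strip {'x': [47.0, 63.9], 'y': [-51.9, 56.9], 'n': 4159, 'ylo/hi med': [-52.4, 57.4], 'slope deg': [-2.5, 2.5]}
seat {'x': [29.5, 42.3], 'y': [-30.2, 34.9], 'n': 1604, 'ylo/hi med': [-30.2, 35.0], 'slope deg': [3.3, 5.1]}
base {'x': [38.0, 43.7], 'y': [-30.2, 32.5], 'n': 2148}
fence {'x': [0.2, 39.8], 'y': [-39.7, 41.7], 'n': 8905, 'ylo/hi med': [-27.9, 30.1], 'slope deg': [19.5, -20.1]}
```

Run:
```python
from h import *
c=cam('wrist'); W=cloud(c); y=-2.75; c0=(.5995,-.3213)
print('hole edge',edges(W,c0,y,.037,.044,None,(.03,.08),(-.022,.026)))
print('pedestal',edges(W,c0,y,.02,.031,None,(.05,.2),(-.08,.08)))
for yy in(-.02,-.01,0.01,.02):print(edges(W,c0,y,.037,.044,None,(.03,.08),(yy-.003,yy+.003))['x'])
```

```text
hole edge {'x': [44.3, 64.1], 'y': [-21.7, 25.8], 'n': 2098, 'ylo/hi med': [-21.8, 25.8], 'slope deg': [-0.9, -1.6]}
pedestal {'x': [64.1, 150.0], 'y': [-51.9, 57.4], 'n': 14000, 'ylo/hi med': [-52.0, 57.6], 'slope deg': [0.2, 0.3]}
[44.4, 64.1]
[44.5, 64.1]
[44.4, 64.0]
[44.3, 64.0]
```

>>> jog_arm:
  plan:
    - [[-2, 1.4, 0, 0, 0, 0.2], [0, 0, -20, 0, 0, 0], [0, 0, -20, 0, 0, 0], [0, 0, -10, 0, 0, 0], [0, 0, -8, 0, 0, 0], [0, 0, -6, 0, 0, 0], [0, 0, -5, 0, 0, 0], [0, 0, -5, 0, 0, 0], [0, 0, -4, 0, 0, 0], [0, 0, 0, 0, 0, 0]]

```text
time: 7.85
ee_pos: [0.5974, -0.3203, 0.075]
eef_rot: [[0.999, -0.044, -0.0], [-0.044, -0.999, 0.0], [-0.0, -0.0, -1.0]]
force: [-0.6, 0.7, -2.9]
finger_gap: 0.0565
grip_force: 86.5
```

>>> jog_arm:
  plan:
    - [[0, 0, -3, 0, 0, 0], [0, 0, -3, 0, 0, 0], [0, 0, -3, 0, 0, 0], [0, 0, -2, 0, 0, 0], [0, 0, -2, 0, 0, 0], [0, 0, -1, 0, 0, 0], [0, 0, 0, 0, 0, 0], [0, 0, 0, 0, 0, 0], [0, 0, 0, 0, 0, 0], [0, 0, 0, 0, 0, 0]]

```text
time: 9.1
ee_pos: [0.598, -0.3205, 0.064]
eef_rot: [[0.999, -0.044, 0.001], [-0.044, -0.999, -0.001], [0.001, 0.001, -1.0]]
force: [-8.7, 4.1, 16.0]
finger_gap: 0.0569
grip_force: 89.2
```

>>> jog_arm:
  plan:
    - [[0, 0, -2, 0, 0, 0], [0, 0, -2, 0, 0, 0], [0, 0, 0, 0, 0, 0], [0, 0, 0, 0, 0, 0], [0, 0, 0, 0, 0, 0], [0, 0, 0, 0, 0, 0], [0, 0, 0, 0, 0, 0], [0, 0, 0, 0, 0, 0], [0, 0, 0, 0, 0, 0], [0, 0, 0, 0, 0, 0]]

```text
time: 10.35
ee_pos: [0.5982, -0.3206, 0.0637]
eef_rot: [[0.999, -0.044, 0.002], [-0.044, -0.999, -0.001], [0.002, 0.001, -1.0]]
force: [-20.3, 8.2, 46.3]
finger_gap: 0.0568
grip_force: 92.7
```

>>> jog_arm:
  plan:
    - [[0, 0, 4, 0, 0, 0], [0, 0, 2, 0, 0, 0], [0, 0, 0, 0, 0, 0], [0, 0, 0, 0, 0, 0], [0, 0, 0, 0, 0, 0], [0, 0, 0, 0, 0, 0], [0, 0, 0, 0, 0, 0], [0, 0, 0, 0, 0, 0], [0, 0, 0, 0, 0, 0], [0, 0, 0, 0, 0, 0]]
  jaw: -0.1

```text
time: 11.6
ee_pos: [0.5981, -0.3206, 0.0641]
eef_rot: [[0.999, -0.044, 0.001], [-0.044, -0.999, -0.0], [0.001, 0.0, -1.0]]
force: [-1.5, 0.4, 7.4]
finger_gap: 0.0563
grip_force: 87.7
```

>>> jog_arm:
  plan:
    - [[0, 0, 0, 0, 0, 0], [0, 0, 0, 0, 0, 0], [0, 0, 0, 0, 0, 0], [0, 0, 10, 0, 0, 0], [0, 0, 30, 0, 0, 0], [0, 0, 50, 0, 0, 0], [0, 0, 50, 0, 0, 0], [0, 0, 0, 0, 0, 0], [0, 0, 0, 0, 0, 0], [0, 0, 0, 0, 0, 0]]
  jaw: 1

```text
time: 12.85
ee_pos: [0.5969, -0.3201, 0.2019]
eef_rot: [[0.999, -0.044, -0.002], [-0.044, -0.999, 0.001], [-0.002, -0.001, -1.0]]
force: [-0.5, -0.6, -0.8]
finger_gap: 0.0853
grip_force: 0.0
```

Run:
```python
from h import *
st(); c=cam('wrist'); W=cloud(c); y=-2.6; c0=(.598,-.3205)
print('nest base',edges(W,c0,y,.036,.044,None,(-.03,.043),(-.036,.036)))
for x in(-.03,-.01,.01,.03):
  for yy in (-.05,-.01,0,.01,.05):
    R=np.array([[.999,.045],[-.045,.999]]);p=R@[x,yy]+c0
    m=np.hypot(W[...,0]-p[0],W[...,1]-p[1])<.003;print(round(1000*float(np.nanmedian(W[m][:,2])),1),end=' ')
  print()
print('fence',edges(W,c0,y,.058,.07,None,(-.05,.06),(-.05,.05)))
print('fence',edges(W,c0,y,.058,.07,None,(-.05,.06),(-.05,.05)))
print('bed',edges(W,c0,y,.036,.044,None,(-.08,.08),(-.08,.08)))
```

```text
t 12.85 p [ 0.5969 -0.3201  0.2019] R [[0.999, -0.044, -0.002], [-0.044, -0.999, 0.001], [-0.002, -0.001, -1.0]] F [-0.5 -0.6 -0.8] gap 0.0853 g 0.0
nest base {'x': [-29.6, 42.7], 'y': [-35.8, 35.9], 'n': 3964, 'ylo/hi med': [-35.7, 35.8], 'slope deg': [-0.1, 3.4]}
40.2 40.0 40.0 40.1 40.0 
245.3 40.0 40.0 39.7 246.3 
239.2 263.3 266.7 264.2 238.6 
39.9 65.8 65.9 66.0 40.2 
fence {'x': [-36.8, 39.0], 'y': [-28.8, 28.9], 'n': 2628, 'ylo/hi med': [-28.6, 28.7], 'slope deg': [-0.1, 0.0]}
fence {'x': [-36.8, 39.0], 'y': [-28.8, 28.9], 'n': 2628, 'ylo/hi med': [-28.6, 28.7], 'slope deg': [-0.1, 0.0]}
bed {'x': [-63.5, 65.1], 'y': [-53.0, 56.1], 'n': 14777, 'ylo/hi med': [-53.2, 56.2], 'slope deg': [0.0, 0.2]}
```

>>> jog_arm:
  plan:
    - [[-20, 21, 10, 0, 0, 1.5], [-20, 21, 10, 0, 0, 1.5], [-20, 21, 0, 0, 0, 1.5], [-20, 21, 0, 0, 0, 1.5], [-20, 21, 0, 0, 0, 1.5], [-20, 21, 0, 0, 0, 1.5], [-20, 21, 0, 0, 0, 1.5], [0, 0, 0, 0, 0, 0.6], [0, 0, 0, 0, 0, 0], [0, 0, 0, 0, 0, 0]]

```text
time: 14.15
ee_pos: [0.4579, -0.1739, 0.223]
eef_rot: [[0.989, 0.148, -0.0], [0.148, -0.989, 0.0], [-0.0, -0.0, -1.0]]
force: [-0.4, 0.1, 0.2]
finger_gap: 0.0851
grip_force: 0.0
```

```bash
cat >> h.py <<'E'
def bottle(W,I,xy,r=.09):
    amber=(I[...,0]>I[...,2]*1.8)&(I[...,0]>50)
    print('body',rect(W,xy,r,.03,.06,amber)); print('cap',rect(W,xy,r,.012,.06,(I.max(-1)<50)))
E
python3 - <<'E'
from h import *
st(); c=cam('wrist'); save(c,'w3.png'); W=cloud(c); I=c['image'].astype(int)
bottle(W,I,(.455,-.17))
E
```

```text
t 14.15 p [ 0.4579 -0.1739  0.223 ] R [[0.989, 0.148, -0.0], [0.148, -0.989, 0.0], [-0.0, -0.0, -1.0]] F [-0.4  0.1  0.2] gap 0.0851 g 0.0
body c(mm) [ 451.7 -173.4] size [78.4 39.2] long-axis yaw 8.6 n3079 zmed 40.0
cap c(mm) [ 503.5 -166.3] size [25.9 25.7] long-axis yaw -82.0 n726 zmed 31.8
```

View pics/w3.png

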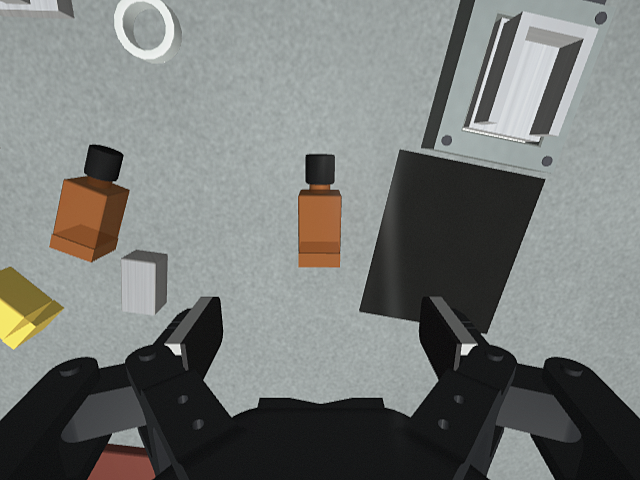

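Tall bottle b lies at around (320,215) in the wrist view with its cap pointing away; the right mat is at (455,240) and the seated U nest at (535,80).

>>> jog_arm:
  plan:
    - [[-6, 0.5, -20, -1.5, 9.9, 0], [0, 0, -30, -1.5, 9.9, 0], [0, 0, -40, -1.5, 9.9, 0], [0, 0, -40, 0, 0, 0], [0, 0, -30, 0, 0, 0], [0, 0, -20, 0, 0, 0], [0, 0, -14, 0, 0, 0], [0, 0, 0, 0, 0, 0], [0, 0, 0, 0, 0, 0], [0, 0, 0, 0, 0, 0]]

```text
time: 15.45
ee_pos: [0.4522, -0.173, 0.0302]
eef_rot: [[0.857, 0.149, -0.494], [0.129, -0.989, -0.075], [-0.499, 0.001, -0.866]]
force: [0.3, -0.2, -0.5]
finger_gap: 0.0852
grip_force: 0.0
```

>>> jog_arm:
  plan:
    - [[0, 0, 0, 0, 0, 0], [0, 0, 0, 0, 0, 0], [0, 0, 0, 0, 0, 0], [0, 0, 0, 0, 0, 0], [0, 0, 0, 0, 0, 0], [0, 0, 0, 0, 0, 0], [0, 0, 0, 0, 0, 0], [0, 0, 0, 0, 0, 0], [0, 0, 0, 0, 0, 0], [0, 0, 0, 0, 0, 0]]
  jaw: -1
  newtons: 60

```text
time: 16.7
ee_pos: [0.452, -0.1728, 0.0296]
eef_rot: [[0.856, 0.149, -0.494], [0.129, -0.989, -0.075], [-0.5, 0.001, -0.866]]
force: [3.7, 0.7, 6.3]
finger_gap: 0.0394
grip_force: 60.9
```

>>> jog_arm:
  plan:
    - [[0, 0, 50, 0, 0, 0], [0, 0, 40, 1.5, -9.9, 0], [0, 0, 20, 1.5, -9.9, 0], [0, 0, 0, 1.5, -9.9, 0], [0, 0, 0, 1.5, -9.9, 0], [0, 0, 0, 1.5, -9.9, 0], [0, 0, 0, 1.5, -9.9, 0], [0, 0, 0, 1.5, -9.9, 0], [0, 0, 0, 1.5, -9.9, 0], [0, 0, 0, 1.5, -9.9, 0]]

```text
time: 17.95
ee_pos: [0.4459, -0.1613, 0.1484]
eef_rot: [[0.785, 0.179, 0.593], [0.125, -0.984, 0.13], [0.606, -0.028, -0.795]]
force: [0.0, 0.7, -2.1]
finger_gap: 0.0394
grip_force: 60.9
```

>>> jog_arm:
  plan:
    - [[8, -33, 0, 0, 0, 0], [8, -33, 0, 0, 0, 0], [8, -33, 0, 0, 0, 0], [6, -31, 0, 0, 0, 0], [0, 0, 0, 0.9, -5.9, 0], [0, 0, 0, 0.9, -5.9, 0], [0, 0, 0, 0.9, -5.9, 0], [0, 0, 0, 0.9, -5.9, 0], [0, 0, 0, 0, 0, 0], [0, 0, 0, 0, 0, 0]]

```text
time: 19.2
ee_pos: [0.4768, -0.2919, 0.1491]
eef_rot: [[0.477, 0.187, 0.859], [0.078, -0.982, 0.17], [0.875, -0.014, -0.483]]
force: [-0.4, 0.0, -1.7]
finger_gap: 0.0393
grip_force: 61.1
```

Run:
```python
from h import *
st(); print(np.round(ctrl.get_state()['q'],3))
```

```text
t 19.2 p [ 0.4768 -0.2919  0.1491] R [[0.477, 0.187, 0.859], [0.078, -0.982, 0.17], [0.875, -0.014, -0.483]] F [-0.4  0.  -1.7] gap 0.0393 g 61.08454942703247
[ 1.521  0.26  -0.576  2.285 -1.478  0.816  0.8  ]
```

>>> jog_arm:
  plan:
    - [[0, 0, -20, -1, 0.9, 0], [0, 0, -20, 0, 0, 0], [0, 0, -20, 0, 0, 0], [0, 0, -15, 0, 0, 0], [0, 0, -10, 0, 0, 0], [0, 0, -8, 0, 0, 0], [0, 0, -5, 0, 0, 0], [0, 0, 0, 0, 0, 0], [0, 0, 0, 0, 0, 0], [0, 0, 0, 0, 0, 0]]

```text
time: 20.45
ee_pos: [0.4768, -0.2921, 0.0514]
eef_rot: [[0.489, 0.187, 0.852], [0.094, -0.982, 0.161], [0.867, 0.001, -0.498]]
force: [-0.1, -0.4, -2.2]
finger_gap: 0.0393
grip_force: 61.1
```

Run:
```python
from h import *
st(); print(np.round(ctrl.get_state()['q'],3))
c=cam('side'); save(c,'s3.png',cv2.resize(c['image'][100:300,300:560],None,fx=2.5,fy=2.5)); W=cloud(c); I=c['image'].astype(int)
R=np.array(ctrl.get_state()['eef_rot']);print('b',np.round(.866*R[:,0]-.5*R[:,2],3))
```

```text
t 20.45 p [ 0.4768 -0.2921  0.0514] R [[0.489, 0.187, 0.852], [0.094, -0.982, 0.161], [0.867, 0.001, -0.498]] F [-0.1 -0.4 -2.2] gap 0.0393 g 61.0947060585022
[ 1.778  0.627 -0.871  2.286 -1.489  0.524  1.095]
b [-0.002  0.001  1.   ]
```

View pics/s3.png

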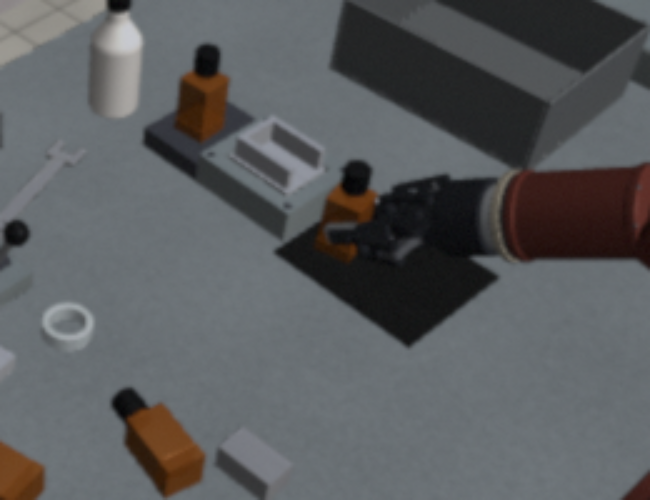

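The bottle is held upright over the right mat, near (348,215) in the crop. I'll lower the last millimetres.

>>> jog_arm:
  plan:
    - [[0, 0, -4, 0, 0, 0], [0, 0, -2, 0, 0, 0], [0, 0, -1.5, 0, 0, 0], [0, 0, 0, 0, 0, 0], [0, 0, -1, 0, 0, 0], [0, 0, 0, 0, 0, 0], [0, 0, 0, 0, 0, 0], [0, 0, 0, 0, 0, 0], [0, 0, 0, 0, 0, 0], [0, 0, 0, 0, 0, 0]]

```text
time: 21.75
ee_pos: [0.477, -0.292, 0.043]
eef_rot: [[0.488, 0.187, 0.852], [0.094, -0.982, 0.162], [0.868, 0.001, -0.497]]
force: [-1.6, -0.5, 5.2]
finger_gap: 0.0397
grip_force: 61.6
```

>>> jog_arm:
  plan:
    - [[0, 0, 0, 0, 0, 0], [0, 0, 0, 0, 0, 0], [0, 0, 0, 0, 0, 0], [-8, -1.6, 5, 0, 0, 0], [-17, -3, 10, 0, 0, 0], [-25, -5, 15, 0, 0, 0], [-25, -5, 25, 0, 0, 0], [-10, 0, 40, 0, 0, 0], [0, 0, 40, 0, 0, 0], [0, 0, 0, 0, 0, 0]]
  jaw: 1

```text
time: 23.0
ee_pos: [0.3913, -0.3076, 0.1794]
eef_rot: [[0.491, 0.186, 0.851], [0.098, -0.983, 0.158], [0.866, 0.005, -0.5]]
force: [-0.5, 0.6, -1.1]
finger_gap: 0.0855
grip_force: 0.0
```

Run:
```python
from h import *
st(); print(np.round(ctrl.get_state()['q'],3))
for n in('side','top'):
  c=cam(n); save(c,n+'4.png');W=cloud(c); I=c['image'].astype(int)
  amber=(I[...,0]>I[...,2]*1.8)&(I[...,0]>50)
  print('standing top',rect(W,(.486,-.29),.06,.095,.13)); print(rect(W,(.486,-.29),.06,.03,.08,amber))
  bottle(W,I,(.43,.05)); bottle(W,I,(.50,.18))
```

```text
t 23.0 p [ 0.3913 -0.3076  0.1794] R [[0.491, 0.186, 0.851], [0.098, -0.983, 0.158], [0.866, 0.005, -0.5]] F [-0.5  0.6 -1.1] gap 0.0855 g 0.0
[ 2.018  0.176 -0.862  2.302 -1.246  0.949  0.701]
standing top c(mm) [ 484.4 -287. ] size [29.3 26.1] long-axis yaw -55.6 n104 zmed 107.2
c(mm) [ 483.5 -286.1] size [42.4 41. ] long-axis yaw -76.3 n258 zmed 61.3
body c(mm) [426.9  51.2] size [78.5 40.9] long-axis yaw -14.0 n483 zmed 39.3
cap c(mm) [444.7  54.9] size [99.7 26.8] long-axis yaw -25.9 n187 zmed 29.5
body c(mm) [500.5 179.8] size [61.7 50.7] long-axis yaw 10.1 n474 zmed 35.3
cap c(mm) [518.5 188.3] size [67.7 30.8] long-axis yaw -2.1 n110 zmed 30.5
standing top c(mm) [ 485.6 -291. ] size [26.  25.1] long-axis yaw -3.1 n107 zmed 109.4
c(mm) [ 485.4 -290.8] size [41.2 39.7] long-axis yaw -78.9 n182 zmed 72.1
body c(mm) [427.4  48.2] size [76.6 37.3] long-axis yaw -14.2 n378 zmed 40.1
cap c(mm) [478.7  35.5] size [25.5 24.4] long-axis yaw -13.6 n88 zmed 32.3
body c(mm) [500.7 176.3] size [61.4 47.2] long-axis yaw 9.8 n360 zmed 35.8
cap c(mm) [517.  219.7] size [115.6  26.9] long-axis yaw -55.9 n74 zmed 31.7
```

>>> jog_arm:
  plan:
    - [[4, 20, 10, -1.6, 9.8, 0], [4, 30, 10, -1.6, 9.8, 0], [4, 40, 5, -1.6, 9.8, 0], [4, 40, 5, -1.6, 9.8, 0], [4, 40, 0, -1.6, 9.8, 0], [4, 40, 0, -1.6, 9.8, 0], [4, 40, 0, 0, 0, -5], [4, 40, 0, 0, 0, -6], [4, 40, 0, 0, 0, -6], [4, 20, 0, 0, 0, -6]]

```text
time: 24.35
ee_pos: [0.4293, 0.0331, 0.2039]
eef_rot: [[0.972, -0.222, 0.073], [-0.224, -0.974, 0.021], [0.066, -0.037, -0.997]]
force: [0.2, -0.1, 0.3]
finger_gap: 0.0858
grip_force: 0.0
```

```bash
cat >> h.py <<'E'
from scipy.spatial.transform import Rotation as Ro
def goal(yaw,tilt,pos=None):
    "remaining shift (mm) and rotvec (deg) to tool with x along yaw, tilted +tilt about left axis"
    s=ctrl.get_state();a=np.radians(yaw)
    D=np.array([[np.cos(a),np.sin(a),0],[np.sin(a),-np.cos(a),0],[0,0,-1.]]).T
    D=np.column_stack([[np.cos(a),np.sin(a),0],[np.sin(a),-np.cos(a),0],[0,0,-1]])
    T=Ro.from_rotvec(np.radians(tilt)*np.array([-np.sin(a),np.cos(a),0])).as_matrix()@D
    r=Ro.from_matrix(T@np.array(s['eef_rot']).T).as_rotvec(degrees=True)
    print('rot',np.round(r,1), 'shift',None if pos is None else np.round(np.array(pos)-1000*np.array(s['ee_pos']),1))
E
python3 - <<'E'
from h import *
st(); c=cam('wrist'); save(c,'w5.png');W=cloud(c); I=c['image'].astype(int)
bottle(W,I,(.43,.05)); bottle(W,I,(.5,.18)); print('bar',rect(W,(.635,.11),.07,.036,.06))
goal(-14,30,(429,49,100)); goal(-14,0,(429,49,220))
E
```

```text
t 24.35 p [0.4293 0.0331 0.2039] R [[0.972, -0.222, 0.073], [-0.224, -0.974, 0.021], [0.066, -0.037, -0.997]] F [ 0.2 -0.1  0.3] gap 0.0858 g 0.0
body c(mm) [427.9  48.6] size [78.7 39.5] long-axis yaw -14.8 n3435 zmed 39.9
cap c(mm) [473.   34.4] size [35.9 31.9] long-axis yaw -13.2 n894 zmed 31.9
body c(mm) [500.6 178. ] size [61.3 49.1] long-axis yaw 9.8 n3392 zmed 35.8
cap c(mm) [535.6 217.2] size [98.3 22.3] long-axis yaw -80.9 n943 zmed 31.1
bar c(mm) [618.2 104.3] size [40.6 20.4] long-axis yaw 6.7 n1661 zmed 45.7
rot [ 5.9 33.3 -0.3] shift [  -0.8   13.8 -104. ]
rot [-1.2  4.2 -0.9] shift [-0.8 13.8 16. ]
```

>>> jog_arm:
  plan:
    - [[0, 5, -5, 1.5, 8.3, 0], [0, 5, -15, 1.5, 8.3, 0], [0, 5, -20, 1.5, 8.3, 0], [0, 0, -30, 1.5, 8.3, 0], [0, 0, -40, 0, 0, 0], [0, 0, -30, 0, 0, 0], [0, 0, -20, 0, 0, 0], [0, 0, -14, 0, 0, 0], [0, 0, 0, 0, 0, 0], [0, 0, 0, 0, 0, 0]]

```text
time: 25.65
ee_pos: [0.4196, 0.0438, 0.0597]
eef_rot: [[0.92, -0.234, -0.313], [-0.208, -0.971, 0.115], [-0.331, -0.04, -0.943]]
force: [-0.5, 0.4, -0.0]
finger_gap: 0.0855
grip_force: 0.0
```

Run:
```python
from h import *
st(); goal(-14.5,30,(429.5,48.5,29.5))
```

```text
t 25.65 p [0.4196 0.0438 0.0597] R [[0.92, -0.234, -0.313], [-0.208, -0.971, 0.115], [-0.331, -0.04, -0.943]] F [-0.5  0.4 -0. ] gap 0.0855 g 0.0
rot [ 0.3 10.9 -0.7] shift [  9.9   4.7 -30.2]
```

>>> jog_arm:
  plan:
    - [[2.5, 1, 0, 0, 2.7, -0.2], [2.5, 1.2, 0, 0, 2.7, -0.2], [2.5, 1.2, 0, 0.1, 2.7, -0.2], [2.4, 1.3, 0, 0.1, 2.7, -0.1], [0, 0, -8, 0, 0, 0], [0, 0, -8, 0, 0, 0], [0, 0, -8, 0, 0, 0], [0, 0, -6, 0, 0, 0], [0, 0, 0, 0, 0, 0], [0, 0, 0, 0, 0, 0]]

```text
time: 26.9
ee_pos: [0.4291, 0.0486, 0.0291]
eef_rot: [[0.839, -0.25, -0.483], [-0.217, -0.968, 0.123], [-0.499, 0.002, -0.867]]
force: [0.8, 0.7, 0.3]
finger_gap: 0.0854
grip_force: 0.0
```

>>> jog_arm:
  plan:
    - [[0, 0, 0, 0, 0, 0], [0, 0, 0, 0, 0, 0], [0, 0, 0, 0, 0, 0], [0, 0, 0, 0, 0, 0], [0, 0, 0, 0, 0, 0], [0, 0, 0, 0, 0, 0], [0, 0, 0, 0, 0, 0], [0, 0, 20, 0, 0, 0], [0, 0, 40, 0, 0, 0], [0, 0, 40, 0, 0, 0]]
  jaw: -1

```text
time: 28.15
ee_pos: [0.4285, 0.0487, 0.1308]
eef_rot: [[0.839, -0.249, -0.484], [-0.217, -0.968, 0.123], [-0.499, 0.002, -0.866]]
force: [1.6, -0.1, -1.2]
finger_gap: 0.0394
grip_force: 60.5
```

Run:
```python
from h import *
st(); print(np.round(ctrl.get_state()['q'],3)); goal(10,-60,(400,-345,130))
```

```text
t 28.15 p [0.4285 0.0487 0.1308] R [[0.839, -0.249, -0.484], [-0.217, -0.968, 0.123], [-0.499, 0.002, -0.866]] F [ 1.6 -0.1 -1.2] gap 0.0394 g 60.5498743057251
[ 0.734  0.614 -1.074  1.748  0.235  1.538 -2.262]
rot [ -3.4 -90.5  19.3] shift [ -28.5 -393.7   -0.8]
```

>>> jog_arm:
  plan:
    - [[-2, -30, 8, -1.6, -5.8, 0], [-2, -35, 8, -1.6, -5.8, 0], [-2, -40, 8, -1.6, -5.8, 0], [-2, -40, 8, -1.6, -5.8, 0], [-3, -40, 8, -1.6, -5.8, 0], [-3, -40, 8, -1.6, -5.8, 0], [-3, -40, 0, -1.6, -5.8, 0], [-3, -40, 0, -1.6, -5.8, 0], [-3, -40, 0, -1.6, -5.8, 0], [-3, -40, 0, -1.6, -5.8, 0]]

```text
time: 29.4
ee_pos: [0.4027, -0.3372, 0.1776]
eef_rot: [[0.835, -0.259, 0.485], [-0.215, -0.966, -0.146], [0.506, 0.018, -0.862]]
force: [1.6, 1.5, -1.5]
finger_gap: 0.0393
grip_force: 60.9
```

Run:
```python
from h import *
st(); print(np.round(ctrl.get_state()['q'],3)); goal(-20,-60,(396,-347,180))
```

```text
t 29.4 p [ 0.4027 -0.3372  0.1776] R [[0.835, -0.259, 0.485], [-0.215, -0.966, -0.146], [0.506, 0.018, -0.862]] F [ 1.6  1.5 -1.5] gap 0.0393 g 60.854244232177734
[ 1.575 -0.12  -0.753  2.205 -0.589  0.63  -0.609]
rot [ -7.9 -28.5  -4.6] shift [-6.7 -9.8  2.4]
```

>>> jog_arm:
  plan:
    - [[-2, -3, 0, -2, -7.1, -1.1], [-2, -3, 0, -2, -7.1, -1.1], [-2, -3, 0, -2, -7.1, -1.2], [0, 0, 0, -2, -7.1, -1.2], [0, 0, -15, 0, 0, 0], [0, 0, -25, 0, 0, 0], [0, 0, -25, 0, 0, 0], [0, 0, -20, 0, 0, 0], [0, 0, -20, 0, 0, 0], [0, 0, 0, 0, 0, 0]]

```text
time: 30.65
ee_pos: [0.3898, -0.3644, 0.1266]
eef_rot: [[0.637, -0.278, 0.719], [-0.211, -0.96, -0.184], [0.742, -0.035, -0.67]]
force: [-0.1, 0.2, -1.3]
finger_gap: 0.0392
grip_force: 61.7
```

Run:
```python
from h import *
st(); print(np.round(ctrl.get_state()['q'],3)); goal(-20,-60,(396,-347,60))
```

```text
t 30.65 p [ 0.3898 -0.3644  0.1266] R [[0.637, -0.278, 0.719], [-0.211, -0.96, -0.184], [0.742, -0.035, -0.67]] F [-0.1  0.2 -1.3] gap 0.0392 g 61.74476623535156
[ 1.529  0.028 -0.534  2.397 -1.497  0.518  0.433]
rot [ -5.6 -10.9  -4. ] shift [  6.2  17.4 -66.6]
```

>>> jog_arm:
  plan:
    - [[11, 0, 8, 0, 0, 0], [11, 0, 8, 0, 0, 0], [11, 0, 8, 0, 0, 0], [11, 0, 0, 0, 0, 0], [11, 0, 0, 0, 0, 0], [11, 1, 0, 0, 0, 0], [0, 0, 0, -1.9, -3.7, -1.3], [0, 0, 0, -1.9, -3.7, -1.3], [0, 0, 0, -1.9, -3.7, -1.3], [0, 0, 0, 0, 0, 0]]

```text
time: 31.9
ee_pos: [0.4509, -0.3729, 0.1334]
eef_rot: [[0.611, -0.29, 0.737], [-0.218, -0.956, -0.195], [0.761, -0.041, -0.648]]
force: [0.1, 0.7, -1.4]
finger_gap: 0.0394
grip_force: 61.7
```

Run:
```python
from h import *
st(); print(np.round(ctrl.get_state()['q'],3)); goal(-20,-60,(456,-363,60))
```

```text
t 31.9 p [ 0.4509 -0.3729  0.1334] R [[0.611, -0.29, 0.737], [-0.218, -0.956, -0.195], [0.761, -0.041, -0.648]] F [ 0.1  0.7 -1.4] gap 0.0394 g 61.71106696128845
[ 2.031  0.234 -1.196  2.311 -1.489  0.276  0.424]
rot [-5.5 -9.1 -3.3] shift [  5.1   9.9 -73.4]
```

>>> jog_arm:
  plan:
    - [[0, 2, 4, 0, 0, 6], [0, 2, 4, 0, 0, 6], [0, 2, 4, 0, 0, 6], [0, 2, 0, 0, 0, 6], [0, 0, 0, 0, 0, 6], [0, 0, 0, 1, -3.5, 0], [0, 0, 0, 1, -3.5, 0], [0, 0, 0, 0, -3.5, 0], [0, 0, 0, 0, 0, 0], [0, 0, 0, 0, 0, 0]]

```text
time: 33.15
ee_pos: [0.4526, -0.3626, 0.1449]
eef_rot: [[0.491, 0.241, 0.838], [0.095, -0.97, 0.223], [0.866, -0.03, -0.499]]
force: [0.0, 0.2, -1.1]
finger_gap: 0.0391
grip_force: 61.8
```

Run:
```python
from h import *
st(); print(np.round(ctrl.get_state()['q'],3)); goal(10,-60,(456,-363,60))
R=np.array(ctrl.get_state()['eef_rot']);print('b',np.round(.866*R[:,0]-.5*R[:,2],3))
```

```text
t 33.15 p [ 0.4526 -0.3626  0.1449] R [[0.491, 0.241, 0.838], [0.095, -0.97, 0.223], [0.866, -0.03, -0.499]] F [ 0.   0.2 -1.1] gap 0.0391 g 61.762837171554565
[ 1.997  0.55  -1.014  2.104 -0.949  0.712  0.511]
rot [-1.7 -0.3 -3.9] shift [  3.4  -0.4 -84.9]
b [ 0.006 -0.029  1.   ]
```

>>> jog_arm:
  plan:
    - [[0, -1, -10, -1.7, -0.3, 0], [0, -1, -20, 0, 0, 0], [0, -1, -20, 0, 0, 0], [0, 0, -15, 0, 0, 0], [0, 0, -12, 0, 0, 0], [0, 0, -10, 0, 0, 0], [0, 0, -7, 0, 0, 0], [0, 0, 0, 0, 0, 0], [0, 0, 0, 0, 0, 0], [0, 0, 0, 0, 0, 0]]

```text
time: 34.4
ee_pos: [0.4521, -0.3664, 0.0516]
eef_rot: [[0.484, 0.239, 0.842], [0.121, -0.971, 0.207], [0.867, 0.002, -0.499]]
force: [-0.6, -0.3, -1.5]
finger_gap: 0.0389
grip_force: 61.8
```

Run:
```python
from h import *
st(); print(np.round(ctrl.get_state()['q'],3)); goal(10,-60)
R=np.array(ctrl.get_state()['eef_rot']);print('b',np.round(.866*R[:,0]-.5*R[:,2],3))
```

```text
t 34.4 p [ 0.4521 -0.3664  0.0516] R [[0.484, 0.239, 0.842], [0.121, -0.971, 0.207], [0.867, 0.002, -0.499]] F [-0.6 -0.3 -1.5] gap 0.0389 g 61.752755641937256
[ 1.95   0.777 -0.955  2.119 -0.934  0.544  0.707]
rot [ 0.1  0.1 -3.8] shift None
b [-0.002  0.001  1.   ]
```

>>> jog_arm:
  plan:
    - [[0, 0, -3, 0, 0, 0], [0, 0, -2, 0, 0, 0], [0, 0, -1.5, 0, 0, 0], [0, 0, -1, 0, 0, 0], [0, 0, -0.5, 0, 0, 0], [0, 0, 0, 0, 0, 0], [0, 0, 0, 0, 0, 0], [0, 0, 0, 0, 0, 0], [0, 0, 0, 0, 0, 0], [0, 0, 0, 0, 0, 0]]

```text
time: 35.65
ee_pos: [0.4524, -0.3662, 0.0441]
eef_rot: [[0.483, 0.24, 0.842], [0.12, -0.971, 0.207], [0.868, 0.001, -0.497]]
force: [-2.8, -0.2, 5.8]
finger_gap: 0.039
grip_force: 62.9
```

>>> jog_arm:
  plan:
    - [[0, 0, 0, 0, 0, 0], [0, 0, 0, 0, 0, 0], [0, 0, 0, 0, 0, 0], [-8, -2, 5, 0, 0, 0], [-17, -4, 10, 0, 0, 0], [-25, -5, 15, 0, 0, 0], [-25, -5, 25, 0, 0, 0], [-5, 0, 40, 0, 0, 0], [0, 0, 40, 0, 0, 0], [0, 0, 0, 0, 0, 0]]
  jaw: 0.45

```text
time: 36.9
ee_pos: [0.3719, -0.3833, 0.1803]
eef_rot: [[0.485, 0.239, 0.841], [0.124, -0.971, 0.204], [0.866, 0.005, -0.501]]
force: [-0.3, -0.1, -1.3]
finger_gap: 0.0622
grip_force: 0.0
```

Run:
```python
from h import *
st(); goal(10,30,(503,179,200))
for n in('side','top'):
  c=cam(n); save(c,n+'6.png');W=cloud(c); I=c['image'].astype(int)
  print('1 top',rect(W,(.486,-.29),.03,.095,.13)); print('2',rect(W,(.462,-.363),.03,.095,.13))
  bottle(W,I,(.50,.18))
```

```text
t 36.9 p [ 0.3719 -0.3833  0.1803] R [[0.485, 0.239, 0.841], [0.124, -0.971, 0.204], [0.866, 0.005, -0.501]] F [-0.3 -0.1 -1.3] gap 0.0622 g 0.0
rot [-18.3  88.1  -3.2] shift [131.1 562.3  19.7]
1 top c(mm) [ 483.7 -286.2] size [27.9 26.8] long-axis yaw -60.8 n106 zmed 107.1
2 c(mm) [ 458.7 -360.9] size [27.4 27.2] long-axis yaw 58.8 n100 zmed 106.8
body c(mm) [500.3 180.5] size [62.2 50. ] long-axis yaw 9.1 n467 zmed 35.4
cap c(mm) [518.9 189.8] size [67.8 30.1] long-axis yaw -4.3 n114 zmed 30.3
1 top c(mm) [ 486.  -291.1] size [26.3 26. ] long-axis yaw 1.3 n104 zmed 109.0
2 c(mm) [ 461.  -364.6] size [26.6 25.6] long-axis yaw 89.6 n110 zmed 109.0
body c(mm) [500.9 176.5] size [61.6 47.1] long-axis yaw 10.2 n361 zmed 36.0
cap c(mm) [542.1 183.7] size [27.9 20.2] long-axis yaw -78.2 n73 zmed 32.5
```

>>> jog_arm:
  plan:
    - [[5, 45, 10, -1.8, 8, 0], [5, 55, 10, -1.8, 9, 0], [13, 55, 0, -1.8, 9, -0.4], [13, 55, 0, -1.8, 9, -0.4], [13, 55, 0, -1.8, 9, -0.4], [13, 55, 0, -1.8, 9, -0.4], [13, 55, 0, 0, 0, -0.4], [13, 55, 0, 0, 0, -0.4], [13, 55, 0, 0, 0, -0.4], [13, 55, 0, 0, 0, 0]]
  jaw: 1

```text
time: 38.25
ee_pos: [0.467, 0.0576, 0.1972]
eef_rot: [[0.918, 0.208, 0.338], [0.179, -0.977, 0.118], [0.355, -0.048, -0.934]]
force: [0.0, -1.1, 0.2]
finger_gap: 0.0855
grip_force: 0.0
```

Run:
```python
from h import *
st(); print(np.round(ctrl.get_state()['q'],3)); goal(10,0,(503,179,200)); goal(10,30,(503,179,100))
c=cam('wrist');W=cloud(c); I=c['image'].astype(int); save(c,'w7.png')
bottle(W,I,(.50,.18))
```

```text
t 38.25 p [0.467  0.0576 0.1972] R [[0.918, 0.208, 0.338], [0.179, -0.977, 0.118], [0.355, -0.048, -0.934]] F [ 0.  -1.1  0.2] gap 0.0855 g 0.0
[ 1.074 -0.356 -1.02   2.18  -0.574  0.873 -1.025]
rot [-6.6 19.9 -1.5] shift [ 36.  121.4   2.8]
rot [-12.2  49.4  -0.7] shift [ 36.  121.4 -97.2]
body c(mm) [500.9 178. ] size [60.6 48.8] long-axis yaw 9.3 n3103 zmed 35.6
cap c(mm) [529.8 194.9] size [127.3  62. ] long-axis yaw 66.2 n773 zmed 31.0
```

>>> jog_arm:
  plan:
    - [[4, 13, -2, -1.4, 5.5, 0], [4, 13, -2, -1.4, 5.5, 0], [4, 13, -2, -1.4, 5.5, 0], [4, 13, -4, -1.4, 5.5, 0], [4, 13, -10, -1.4, 5.5, 0], [4, 13, -10, -1.4, 5.5, 0], [4, 13, -15, -1.4, 5.5, 0], [3, 13, -15, -1.2, 5.5, 0], [3, 13, -15, -1.2, 5.4, 0], [0, 3, -15, 0, 0, 0]]

```text
time: 39.55
ee_pos: [0.4979, 0.1743, 0.1057]
eef_rot: [[0.856, 0.187, -0.482], [0.169, -0.982, -0.081], [-0.489, -0.013, -0.872]]
force: [-1.2, -0.5, -0.6]
finger_gap: 0.0857
grip_force: 0.0
```

Run:
```python
from h import *
st(); print(np.round(ctrl.get_state()['q'],3)); goal(9.8,30,(501,178,28.5))
```

```text
t 39.55 p [0.4979 0.1743 0.1057] R [[0.856, 0.187, -0.482], [0.169, -0.982, -0.081], [-0.489, -0.013, -0.872]] F [-1.2 -0.5 -0.6] gap 0.0857 g 0.0
[ 0.292  0.793 -0.986  1.503  0.392  1.64  -2.134]
rot [-0.8  0.6 -1. ] shift [  3.1   3.7 -77.2]
```

>>> jog_arm:
  plan:
    - [[1.5, 2, -10, -0.8, 0.6, -1], [1.5, 1.7, -20, 0, 0, 0], [0, 0, -20, 0, 0, 0], [0, 0, -14, 0, 0, 0], [0, 0, -8, 0, 0, 0], [0, 0, -5, 0, 0, 0], [0, 0, 0, 0, 0, 0], [0, 0, 0, 0, 0, 0], [0, 0, 0, 0, 0, 0], [0, 0, 0, 0, 0, 0]]

```text
time: 40.8
ee_pos: [0.5016, 0.1772, 0.0322]
eef_rot: [[0.856, 0.169, -0.489], [0.146, -0.986, -0.084], [-0.496, 0.001, -0.868]]
force: [0.4, -0.7, -0.3]
finger_gap: 0.0854
grip_force: 0.0
```

>>> jog_arm:
  plan:
    - [[0, 0, 0, 0, 0, 0], [0, 0, 0, 0, 0, 0], [0, 0, 0, 0, 0, 0], [0, 0, 0, 0, 0, 0], [0, 0, 0, 0, 0, 0], [0, 0, 0, 0, 0, 0], [0, 0, 0, 0, 0, 0], [0, 0, 0, 0, 0, 0], [0, 0, 0, 0, 0, 0], [0, 0, 0, 0, 0, 0]]
  jaw: -1

```text
time: 42.05
ee_pos: [0.5018, 0.1773, 0.0323]
eef_rot: [[0.856, 0.168, -0.488], [0.146, -0.986, -0.084], [-0.496, 0.001, -0.869]]
force: [3.7, -0.2, 5.3]
finger_gap: 0.0476
grip_force: 62.6
```

>>> jog_arm:
  plan:
    - [[0, 0, 50, 0, 0, 0], [0, 0, 50, 1.4, -8.5, 0], [-6, 18, 20, 1.4, -8.5, 0], [-6, 18, 0, 1.4, -8.5, 0], [-6, 18, 0, 1.4, -8.5, 0], [-6, 18, 0, 1.4, -8.5, 0], [-6, 18, 0, 1.4, -8.5, 0], [-6, 18, 0, 1.4, -8.5, 0], [-6, 18, 0, 0, 0, 0], [-5, 18, 0, 0, 0, 0]]

```text
time: 43.3
ee_pos: [0.4487, 0.3129, 0.16]
eef_rot: [[0.85, 0.177, 0.495], [0.154, -0.984, 0.088], [0.503, 0.001, -0.864]]
force: [-0.3, 1.3, -1.6]
finger_gap: 0.047
grip_force: 62.5
```

Run:
```python
from h import *
st(); print(np.round(ctrl.get_state()['q'],3)); goal(10,-60,(455,322,130)); goal(-10,-60)
```

```text
t 43.3 p [0.4487 0.3129 0.16  ] R [[0.85, 0.177, 0.495], [0.154, -0.984, 0.088], [0.503, 0.001, -0.864]] F [-0.3  1.3 -1.6] gap 0.047 g 62.50351309776306
[ 0.405 -0.003 -1.267  2.161  0.562  0.636 -2.654]
rot [  5.3 -29.3  -0.2] shift [  6.3   9.1 -30. ]
rot [  0.1 -29.9 -19.7] shift None
```

>>> jog_arm:
  plan:
    - [[0, 0, 0, 0, 0, 5], [0, 0, 0, 0, 0, 5], [0, 0, 0, 0, 0, 5], [0, 0, 0, 0, 0, 5], [0, 0, 0, 0, 0, 5], [0, 0, 0, 0, 0, 5], [0, 0, 0, 0, 0, 5], [0, 0, 0, 0, 0, 5], [0, 0, 0, 0, 0, 5], [0, 0, 0, 0, 0, 0]]

```text
time: 44.55
ee_pos: [0.4506, 0.3113, 0.1601]
eef_rot: [[0.499, 0.818, 0.287], [0.706, -0.575, 0.413], [0.503, -0.003, -0.864]]
force: [-0.5, 0.4, -1.6]
finger_gap: 0.0471
grip_force: 62.6
```

Run:
```python
from h import *
st(); print(np.round(ctrl.get_state()['q'],3)); goal(55,-60,(455,310,130))
```

```text
t 44.55 p [0.4506 0.3113 0.1601] R [[0.499, 0.818, 0.287], [0.706, -0.575, 0.413], [0.503, -0.003, -0.864]] F [-0.5  0.4 -1.6] gap 0.0471 g 62.55563020706177
[ 0.213 -0.036 -0.749  2.186 -0.462  0.54  -0.81 ]
rot [ 24.3 -17.3   0.1] shift [  4.4  -1.3 -30.1]
```

>>> jog_arm:
  plan:
    - [[2, -1, 0, 4.1, -2.9, 0], [2, -1, 0, 4.1, -2.9, 0], [2, -1, 0, 4.1, -2.9, 0], [2, -1, 0, 4.1, -2.9, 0], [2, 0, 0, 4, -2.9, 0], [1, 0, 0, 3.9, -2.8, 0], [0, 0, -10, 0, 0, 0], [0, 0, -20, 0, 0, 0], [0, 0, -20, 0, 0, 0], [0, 0, -20, 0, 0, 0]]

```text
time: 45.8
ee_pos: [0.4798, 0.3044, 0.1474]
eef_rot: [[0.376, 0.835, 0.403], [0.542, -0.55, 0.635], [0.752, -0.02, -0.659]]
force: [0.1, -0.5, -1.9]
finger_gap: 0.0473
grip_force: 62.6
```

Run:
```python
from h import *
st(); print(np.round(ctrl.get_state()['q'],3)); goal(55,-60,(462,307,45))
R=np.array(ctrl.get_state()['eef_rot']);print('b',np.round(.866*R[:,0]-.5*R[:,2],3))
```

```text
t 45.8 p [0.4798 0.3044 0.1474] R [[0.376, 0.835, 0.403], [0.542, -0.55, 0.635], [0.752, -0.02, -0.659]] F [ 0.1 -0.5 -1.9] gap 0.0473 g 62.58652925491333
[-1.07  -0.036  0.701  2.398 -1.495  0.447  0.359]
rot [ 8.7 -7.3 -1.7] shift [ -17.8    2.6 -102.4]
b [0.124 0.152 0.981]
```

>>> jog_arm:
  plan:
    - [[0, 0, 1, 0, 0, 4], [0, 0, 1, 0, 0, 4], [0, 0, 1, 0, 0, 4], [0, 0, 0, 0, 0, 4], [0, 0, 0, 0, 0, 4], [0, 0, 0, 0, 0, 4], [0, 0, 0, 0, 0, 4], [0, 0, 0, 0, 0, 0], [0, 0, 0, 0, 0, 0], [0, 0, 0, 0, 0, 0]]

```text
time: 47.05
ee_pos: [0.4798, 0.3046, 0.1513]
eef_rot: [[0.076, 0.995, 0.058], [0.654, -0.093, 0.751], [0.753, -0.019, -0.658]]
force: [-0.2, -0.3, -1.6]
finger_gap: 0.0472
grip_force: 62.6
```

Run:
```python
from h import *
st(); print(np.round(ctrl.get_state()['q'],3)); goal(83,-60,(470,305,45))
R=np.array(ctrl.get_state()['eef_rot']);print('b',np.round(.866*R[:,0]-.5*R[:,2],3))
```

```text
t 47.05 p [0.4798 0.3046 0.1513] R [[0.076, 0.995, 0.058], [0.654, -0.093, 0.751], [0.753, -0.019, -0.658]] F [-0.2 -0.3 -1.6] gap 0.0472 g 62.618926763534546
[-0.9    0.255  0.776  2.162 -1.275  1.072  0.576]
rot [11.  -2.3 -1.7] shift [  -9.8    0.4 -106.3]
b [0.037 0.19  0.981]
```

>>> jog_arm:
  plan:
    - [[-1, 0, 0, 3.7, -0.8, 0], [-1, 0, 0, 3.7, -0.8, 0], [-1, 0, 0, 3.6, -0.7, 0], [-1, 0, 0, 0, 0, 0], [0, 0, -15, 0, 0, 0], [0, 0, -20, 0, 0, 0], [0, 0, -20, 0, 0, 0], [0, 0, -20, 0, 0, 0], [0, 0, -15, 0, 0, 0], [0, 0, 0, 0, 0, 0]]

```text
time: 48.3
ee_pos: [0.4769, 0.3041, 0.0611]
eef_rot: [[0.045, 0.996, 0.083], [0.498, -0.094, 0.862], [0.866, 0.003, -0.5]]
force: [-0.4, 0.1, -2.5]
finger_gap: 0.0469
grip_force: 63.5
```

Run:
```python
from h import *
st(); print(np.round(ctrl.get_state()['q'],3)); goal(83,-60,(475,305,43))
R=np.array(ctrl.get_state()['eef_rot']);print('b',np.round(.866*R[:,0]-.5*R[:,2],3))
```

```text
t 48.3 p [0.4769 0.3041 0.0611] R [[0.045, 0.996, 0.083], [0.498, -0.094, 0.862], [0.866, 0.003, -0.5]] F [-0.4  0.1 -2.5] gap 0.0469 g 63.47630739212036
[-0.097  0.474 -0.028  2.199 -1.493  1.     1.025]
rot [ 0.   0.2 -1.6] shift [ -1.9   0.9 -18.1]
b [-0.003  0.001  1.   ]
```

>>> jog_arm:
  plan:
    - [[-5, 1, 0, 0, 0, 0], [-5, 1, 0, 0, 0, 0], [-5, 1, 0, 0, 0, 0], [-5, 1, 0, 0, 0, 0], [0, 0, -6, 0, 0, 0], [0, 0, -6, 0, 0, 0], [0, 0, -6, 0, 0, 0], [0, 0, 0, 0, 0, 0], [0, 0, 0, 0, 0, 0], [0, 0, 0, 0, 0, 0]]

```text
time: 49.55
ee_pos: [0.4566, 0.3085, 0.0434]
eef_rot: [[0.042, 0.996, 0.081], [0.498, -0.091, 0.862], [0.866, 0.004, -0.5]]
force: [0.9, -0.7, -2.0]
finger_gap: 0.0474
grip_force: 63.5
```

Run:
```python
from h import *
st(); print(np.round(ctrl.get_state()['q'],3)); goal(83,-60,(457,308,36))
R=np.array(ctrl.get_state()['eef_rot']);print('b',np.round(.866*R[:,0]-.5*R[:,2],3))
```

```text
t 49.55 p [0.4566 0.3085 0.0434] R [[0.042, 0.996, 0.081], [0.498, -0.091, 0.862], [0.866, 0.004, -0.5]] F [ 0.9 -0.7 -2. ] gap 0.0474 g 63.47707271575928
[ 0.06   0.503 -0.214  2.233 -1.494  0.914  1.086]
rot [-0.   0.3 -1.8] shift [ 0.4 -0.5 -7.4]
b [-0.005 -0.     1.   ]
```

>>> jog_arm:
  plan:
    - [[0, 0, -4, 0, 0, 0], [0, 0, -2, 0, 0, 0], [0, 0, -1.5, 0, 0, 0], [0, 0, -1, 0, 0, 0], [0, 0, 0, 0, 0, 0], [0, 0, 0, 0, 0, 0], [0, 0, 0, 0, 0, 0], [0, 0, 0, 0, 0, 0], [0, 0, 0, 0, 0, 0], [0, 0, 0, 0, 0, 0]]

```text
time: 50.8
ee_pos: [0.4565, 0.3084, 0.0348]
eef_rot: [[0.042, 0.996, 0.081], [0.498, -0.091, 0.862], [0.866, 0.004, -0.5]]
force: [0.9, -0.0, -1.0]
finger_gap: 0.047
grip_force: 63.6
```

>>> jog_arm:
  plan:
    - [[0, 0, -1, 0, 0, 0], [0, 0, -0.5, 0, 0, 0], [0, 0, 0, 0, 0, 0], [0, 0, 0, 0, 0, 0], [0, 0, 0, 0, 0, 0], [0, 0, 0, 0, 0, 0], [0, 0, 0, 0, 0, 0], [0, 0, 0, 0, 0, 0], [0, 0, 0, 0, 0, 0], [0, 0, 0, 0, 0, 0]]

```text
time: 52.05
ee_pos: [0.4567, 0.3089, 0.0346]
eef_rot: [[0.041, 0.996, 0.081], [0.495, -0.091, 0.864], [0.868, 0.005, -0.497]]
force: [-1.9, -4.9, 10.6]
finger_gap: 0.0467
grip_force: 65.0
```

Contact. Releasing and retreating backwards along the tool.

>>> jog_arm:
  plan:
    - [[0, 0, 1, 0, 0, 0], [0, 0, 0, 0, 0, 0], [0, 0, 0, 0, 0, 0], [0, 0, 0, 0, 0, 0], [-1, -8, 5, 0, 0, 0], [-1, -17, 10, 0, 0, 0], [-2, -25, 15, 0, 0, 0], [-2, -25, 25, 0, 0, 0], [0, -10, 40, 0, 0, 0], [0, 0, 40, 0, 0, 0]]
  jaw: 0.45

```text
time: 53.3
ee_pos: [0.4505, 0.2219, 0.1704]
eef_rot: [[0.044, 0.996, 0.083], [0.498, -0.094, 0.862], [0.866, 0.004, -0.5]]
force: [0.4, -0.7, 0.7]
finger_gap: 0.0615
grip_force: 0.0
```

Run:
```python
from h import *
st(); print(np.round(ctrl.get_state()['q'],3)); goal(7,0,(630,106,230))
for n in('side','top'):
  c=cam(n); save(c,n+'8.png');W=cloud(c); I=c['image'].astype(int)
  print('t1',rect(W,(.486,-.29),.03,.095,.13)); print('t2',rect(W,(.462,-.363),.03,.095,.13)); print('f',rect(W,(.458,.323),.03,.075,.13))
  print('bar',rect(W,(.635,.11),.07,.036,.06))
cv2.imwrite('pics/s8.png',cv2.resize(cv2.cvtColor(c['image'][110:350,140:500],cv2.COLOR_RGB2BGR),None,fx=2.2,fy=2.2))
```

```text
t 53.3 p [0.4505 0.2219 0.1704] R [[0.044, 0.996, 0.083], [0.498, -0.094, 0.862], [0.866, 0.004, -0.5]] F [ 0.4 -0.7  0.7] gap 0.0615 g 0.0
[ 0.197  0.213 -0.141  2.22  -1.212  1.138  0.775]
rot [-46.1  45.1 -70.1] shift [ 179.5 -115.9   59.6]
t1 c(mm) [ 481.1 -283.3] size [25.7 19.2] long-axis yaw 52.0 n75 zmed 105.1
t2 c(mm) [ 467.9 -342.1] size [21.3 11.4] long-axis yaw -17.6 n21 zmed 107.8
f c(mm) [457.2 323. ] size [33.1 30.6] long-axis yaw -59.6 n228 zmed 86.1
bar c(mm) [640.2 108.3] size [70.8 23.8] long-axis yaw 5.0 n214 zmed 44.9
t1 c(mm) [ 486.1 -289.5] size [26.9 26.2] long-axis yaw 36.4 n107 zmed 108.7
t2 c(mm) [ 471.5 -342.3] size [24.9 13.6] long-axis yaw -28.5 n48 zmed 109.3
f c(mm) [456.8 320. ] size [32.4 28.7] long-axis yaw 88.8 n127 zmed 87.1
bar c(mm) [636.7 104.5] size [76.7 19.8] long-axis yaw 6.8 n214 zmed 46.1
```

View pics/s8.png

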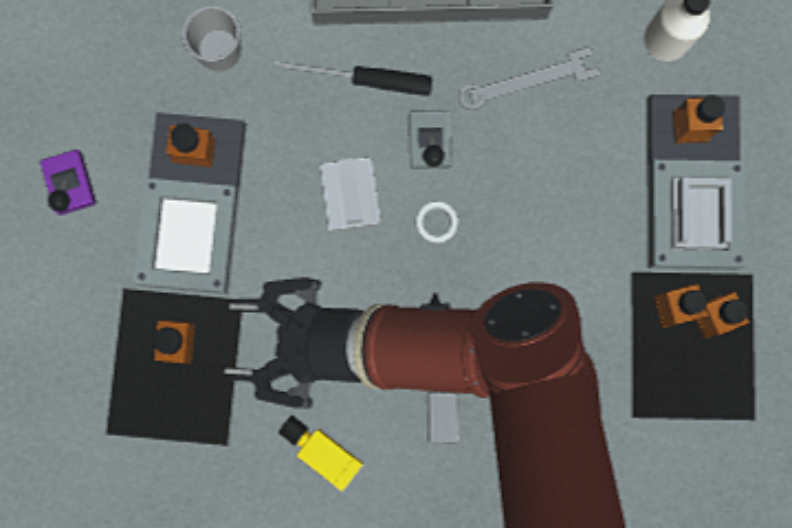

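The top view shows the flask upright on the left mat (crop 173,342). Tall bottle 2 was knocked aside but still stands on the right mat, next to tall bottle 1 (725,312). Next is the bar nest.

>>> jog_arm:
  plan:
    - [[0, -10, 20, -4.6, 4.5, -7], [10, -12, 20, -4.6, 4.5, -7], [20, -12, 20, -4.6, 4.5, -7], [25, -12, 0, -4.6, 4.5, -7], [25, -12, 0, -4.6, 4.5, -7], [25, -12, 0, -4.6, 4.5, -7], [25, -12, 0, -4.6, 4.5, -7], [25, -12, 0, -4.6, 4.5, -7], [20, -12, 0, -4.6, 4.5, -7], [5, -10, 0, -4.6, 4.5, -7]]
  jaw: 1

```text
time: 54.65
ee_pos: [0.6273, 0.1081, 0.2264]
eef_rot: [[0.99, 0.139, 0.009], [0.139, -0.99, 0.013], [0.01, -0.012, -1.0]]
force: [-0.0, 1.0, 0.2]
finger_gap: 0.0852
grip_force: 0.0
```

Run:
```python
from h import *
st(); print(np.round(ctrl.get_state()['q'],3)); goal(7,0,(637,106,150))
c=cam('wrist');W=cloud(c)
print('bar',rect(W,(.635,.11),.07,.036,.06)); print('base',rect(W,(.635,.11),.07,.012,.06))
c=cam('top');W=cloud(c); I=c['image'].astype(int)
print('t1',rect(W,(.486,-.29),.025,.095,.13)); print('t2',rect(W,(.472,-.338),.025,.095,.13))
```

```text
t 54.65 p [0.6273 0.1081 0.2264] R [[0.99, 0.139, 0.009], [0.139, -0.99, 0.013], [0.01, -0.012, -1.0]] F [-0.   1.   0.2] gap 0.0852 g 0.0
[-0.104  0.321 -0.164  1.538  0.043  1.275 -1.704]
rot [-0.8  0.5 -1. ] shift [  9.7  -2.1 -76.4]
bar c(mm) [636.7 106.5] size [76. 20.] long-axis yaw 6.7 n1818 zmed 46.0
base c(mm) [636.8 106.4] size [83.8 64. ] long-axis yaw 6.8 n5538 zmed 20.5
t1 c(mm) [ 485.7 -289.9] size [26.2 26. ] long-axis yaw -88.2 n107 zmed 109.1
t2 c(mm) [ 474.4 -337. ] size [27.3 26. ] long-axis yaw -88.8 n109 zmed 108.4
```

>>> jog_arm:
  plan:
    - [[5, -1, -20, -0.8, 0.5, -1.1], [4.5, -0.6, -40, 0, 0, 0], [0, 0, -40, 0, 0, 0], [0, 0, -40, 0, 0, 0], [0, 0, -20, 0, 0, 0], [0, 0, -12, 0, 0, 0], [0, 0, -8, 0, 0, 0], [0, 0, 0, 0, 0, 0], [0, 0, 0, 0, 0, 0], [0, 0, 0, 0, 0, 0]]
  jaw: 0.2

```text
time: 56.0
ee_pos: [0.6367, 0.108, 0.0478]
eef_rot: [[0.992, 0.125, 0.004], [0.125, -0.992, 0.004], [0.005, -0.003, -1.0]]
force: [0.7, 0.2, 0.2]
finger_gap: 0.0514
grip_force: 0.0
```

>>> jog_arm:
  plan:
    - [[0, 0, 0, 0, 0, 0], [0, 0, 0, 0, 0, 0], [0, 0, 0, 0, 0, 0], [0, 0, 0, 0, 0, 0], [0, 0, 0, 0, 0, 0], [0, 0, 0, 0, 0, 0], [0, 0, 0, 0, 0, 0], [0, 0, 0, 0, 0, 0], [0, 0, 0, 0, 0, 0], [0, 0, 0, 0, 0, 0]]
  jaw: -1
  newtons: 80

```text
time: 57.25
ee_pos: [0.6365, 0.1077, 0.0475]
eef_rot: [[0.992, 0.125, 0.004], [0.125, -0.992, 0.003], [0.004, -0.003, -1.0]]
force: [-1.7, -0.9, 5.1]
finger_gap: 0.0183
grip_force: 80.8
```

>>> jog_arm:
  plan:
    - [[0, 0, 20, 0, 0, 0], [0, 0, 40, 0, 0, 0], [0, 0, 50, 0, 0, 0], [-10, 40, 0, 0, 0, -2.8], [-10, 40, 0, 0, 0, -2.8], [-10, 40, 0, 0, 0, -2.8], [-10, 40, 0, 0, 0, -2.8], [-8, 40, 0, 0, 0, -2.8], [0, 0, 0, 0, 0, 0], [0, 0, 0, 0, 0, 0]]

```text
time: 58.5
ee_pos: [0.5881, 0.3075, 0.1573]
eef_rot: [[0.993, -0.118, 0.004], [-0.118, -0.993, 0.002], [0.003, -0.003, -1.0]]
force: [0.1, -0.8, -3.5]
finger_gap: 0.0179
grip_force: 79.6
```

Run:
```python
from h import *
st(); goal(-7,0,(588.5,307.7,157))
c=cam('wrist'); W=cloud(c); I=c['image'].astype(int); save(c,'w9.png'); y=-6.9; c0=(.5885,.3077)
print('bed/hole',edges(W,c0,y,.037,.044,None,(.03,.08),(-.025,.025)))
print('bed strip',edges(W,c0,y,.037,.044,None,(.046,.063),(-.08,.08)))
print('pedestal',edges(W,c0,y,.02,.031,None,(.068,.2),(-.08,.08)))
print('seat',edges(W,c0,y,.02,.034,I.min(-1)>170,(.0,.06),(-.05,.05)))
print('base top',edges(W,c0,y,.12,.138,None,(.02,.06),(-.05,.05)))
print('bar',edges(W,c0,y,.148,.165,None,(.0,.06),(-.02,.02)))
```

```text
t 58.5 p [0.5881 0.3075 0.1573] R [[0.993, -0.118, 0.004], [-0.118, -0.993, 0.002], [0.003, -0.003, -1.0]] F [ 0.1 -0.8 -3.5] gap 0.0179 g 79.63772535324097
rot [-0.1  0.2 -0.2] shift [ 0.4  0.2 -0.3]
bed/hole {'x': [43.3, 63.4], 'y': [-24.7, 24.8], 'n': 2147, 'ylo/hi med': [-24.7, 24.8], 'slope deg': [1.9, 0.9]}
bed strip {'x': [46.3, 62.8], 'y': [-53.1, 55.9], 'n': 3951, 'ylo/hi med': [-53.4, 56.3], 'slope deg': [-1.0, 0.4]}
pedestal {'x': [68.5, 149.7], 'y': [-52.9, 56.4], 'n': 13166, 'ylo/hi med': [-53.1, 56.6], 'slope deg': [0.1, 0.2]}
seat {'x': [27.9, 41.7], 'y': [-31.0, 34.0], 'n': 1672, 'ylo/hi med': [-31.0, 34.1], 'slope deg': [-5.7, -1.5]}
base top {'x': [20.1, 42.3], 'y': [-31.7, 31.3], 'n': 5244, 'ylo/hi med': [-32.0, 31.6], 'slope deg': [-1.3, -0.9]}
bar {'x': [0.1, 38.4], 'y': [-19.4, 19.4], 'n': 5732, 'ylo/hi med': [-10.1, 9.7], 'slope deg': [16.5, -16.9]}
```

View pics/w9.png

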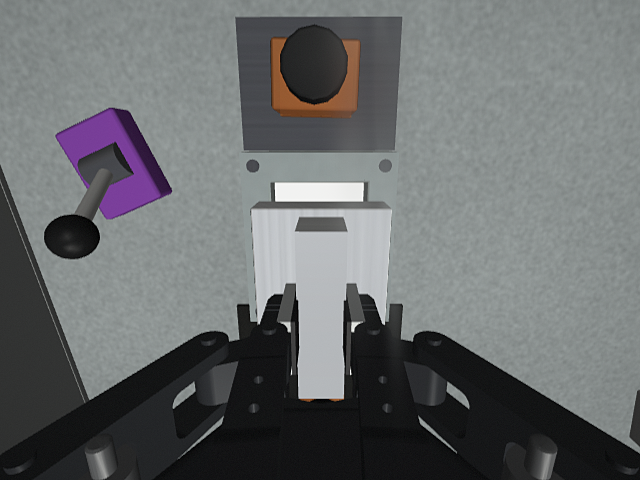

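The picture shows the bar nest held squarely over the left pocket, with the pocket edge at row 182 and the nest edge at row 205. It needs only a small correction before I lower it.

>>> jog_arm:
  plan:
    - [[-1.2, 1.9, 0, -0.1, 0.2, 0.4], [0, 0, -20, 0, 0, 0], [0, 0, -20, 0, 0, 0], [0, 0, -10, 0, 0, 0], [0, 0, -8, 0, 0, 0], [0, 0, -6, 0, 0, 0], [0, 0, -5, 0, 0, 0], [0, 0, -5, 0, 0, 0], [0, 0, -4, 0, 0, 0], [0, 0, 0, 0, 0, 0]]

```text
time: 59.8
ee_pos: [0.5869, 0.3096, 0.0787]
eef_rot: [[0.994, -0.112, -0.0], [-0.112, -0.994, 0.001], [-0.0, -0.001, -1.0]]
force: [0.6, -1.3, -4.3]
finger_gap: 0.0185
grip_force: 79.7
```

>>> jog_arm:
  plan:
    - [[0, 0, -3, 0, 0, 0], [0, 0, -3, 0, 0, 0], [0, 0, -3, 0, 0, 0], [0, 0, -2, 0, 0, 0], [0, 0, -2, 0, 0, 0], [0, 0, -2, 0, 0, 0], [0, 0, -1, 0, 0, 0], [0, 0, -1, 0, 0, 0], [0, 0, 0, 0, 0, 0], [0, 0, 0, 0, 0, 0]]

```text
time: 61.05
ee_pos: [0.5875, 0.31, 0.0672]
eef_rot: [[0.994, -0.112, 0.002], [-0.112, -0.994, 0.002], [0.002, -0.002, -1.0]]
force: [-16.3, -10.0, 38.3]
finger_gap: 0.0187
grip_force: 85.6
```

Home with 38 N. Relieve, release and rise.

>>> jog_arm:
  plan:
    - [[0, 0, 3, 0, 0, 0], [0, 0, 2, 0, 0, 0], [0, 0, 0, 0, 0, 0], [0, 0, 0, 0, 0, 0], [0, 0, 0, 0, 0, 0], [0, 0, 0, 0, 0, 0], [0, 0, 0, 0, 0, 0], [0, 0, 0, 0, 0, 0], [0, 0, 0, 0, 0, 0], [0, 0, 0, 0, 0, 0]]

```text
time: 62.3
ee_pos: [0.5873, 0.3099, 0.0675]
eef_rot: [[0.994, -0.112, 0.001], [-0.112, -0.994, 0.001], [0.0, -0.001, -1.0]]
force: [-3.3, -1.6, 6.2]
finger_gap: 0.0182
grip_force: 80.9
```

>>> jog_arm:
  plan:
    - [[0, 0, 0, 0, 0, 0], [0, 0, 0, 0, 0, 0], [0, 0, 0, 0, 0, 0], [0, 0, 0, 0, 0, 0], [0, 0, 10, 0, 0, 0], [0, 0, 30, 0, 0, 0], [0, 0, 50, 0, 0, 0], [0, 0, 50, 0, 0, 0], [0, 0, 0, 0, 0, 0], [0, 0, 0, 0, 0, 0]]
  jaw: 0.2

```text
time: 63.55
ee_pos: [0.5869, 0.3096, 0.2072]
eef_rot: [[0.994, -0.112, 0.0], [-0.112, -0.994, 0.001], [0.0, -0.001, -1.0]]
force: [0.3, 0.8, -0.2]
finger_gap: 0.0511
grip_force: 0.0
```

Run:
```python
from h import *
st(); c=cam('wrist'); W=cloud(c); y=-6.8; c0=(.5875,.3095)
a=np.radians(y);R=np.array([[np.cos(a),-np.sin(a)],[np.sin(a),np.cos(a)]])
for x in(-.03,-.01,.02,.035):
  for yy in (-.045,-.025,-.017,.017,.025,.048):
    p=R@[x,yy]+c0; m=np.hypot(W[...,0]-p[0],W[...,1]-p[1])<.003;print(round(1000*float(np.nanmedian(W[m][:,2])),1),end=' ')
  print()
print('bar',edges(W,c0,y,.058,.075,None,(-.05,.06),(-.05,.05)))
print('bed',edges(W,c0,y,.036,.044,None,(-.08,.08),(-.08,.08)))
for n in('top','side'):
  c=cam(n);W=cloud(c)
  for l,p in dict(t1=(.486,-.29),t2=(.474,-.337)).items(): print(l,rect(W,p,.025,.095,.13))
  print('f',rect(W,(.457,.32),.03,.075,.13)); print('ball',rect(W,(.66,0),.06,.085,.2)); print('block',rect(W,(.68,0),.06,.015,.03))
```

```text
t 63.55 p [0.5869 0.3096 0.2072] R [[0.994, -0.112, 0.0], [-0.112, -0.994, 0.001], [0.0, -0.001, -1.0]] F [ 0.3  0.8 -0.2] gap 0.0511 g 0.0
40.0 40.1 40.0 39.9 40.2 39.9 
245.0 208.4 39.8 40.1 208.7 251.8 
40.1 40.1 283.0 283.0 39.8 40.0 
39.8 40.0 40.2 39.9 39.8 40.0 
bar {'x': [-38.2, 37.9], 'y': [-9.5, 10.3], 'n': 2296, 'ylo/hi med': [-9.4, 9.7], 'slope deg': [0.2, 0.8]}
bed {'x': [-65.0, 64.6], 'y': [-54.9, 54.2], 'n': 14832, 'ylo/hi med': [-55.0, 54.3], 'slope deg': [-0.0, 0.2]}
t1 c(mm) [ 486.  -289.8] size [29.1 26.4] long-axis yaw -88.6 n110 zmed 108.7
t2 c(mm) [ 473.7 -336.9] size [26.5 26.5] long-axis yaw 51.7 n110 zmed 108.4
f None
ball c(mm) [665.7   3.3] size [24.  23.7] long-axis yaw 81.8 n79 zmed 102.0
block c(mm) [680.5   4.5] size [117.6  46.8] long-axis yaw -1.6 n286 zmed 24.9
t1 c(mm) [ 484.8 -284.9] size [30.  25.9] long-axis yaw -48.6 n105 zmed 107.1
t2 c(mm) [ 473.8 -333.2] size [28.5 27.5] long-axis yaw -46.6 n101 zmed 107.1
f c(mm) [457.7 324.3] size [31.7 30.6] long-axis yaw -15.6 n226 zmed 86.4
ball c(mm) [663.5  10.2] size [23.2 22.9] long-axis yaw -51.7 n91 zmed 99.5
block c(mm) [679.8   8.1] size [119.5  52.3] long-axis yaw 2.4 n367 zmed 24.1
```

>>> jog_arm:
  plan:
    - [[4, -43, 0, 0, 0, 0.9], [4, -43, 0, 0, 0, 0.9], [4, -43, 0, 0, 0, 0.9], [4, -43, 0, 0, 0, 0.9], [4, -43, 0, 0, 0, 0.9], [4, -43, 0, 0, 0, 0.9], [4, -45, 0, 0, 0, 1], [0, 0, 0, 0, 0, 0], [0, 0, 0, 0, 0, 0], [0, 0, 0, 0, 0, 0]]
  jaw: -1
  newtons: 40

```text
time: 64.95
ee_pos: [0.6148, 0.0084, 0.2066]
eef_rot: [[1.0, 0.002, -0.001], [0.002, -1.0, 0.002], [-0.001, -0.002, -1.0]]
force: [-0.0, 0.1, -0.6]
finger_gap: 0.0001
grip_force: 0.0
```

Run:
```python
from h import *
st(); c=cam('wrist'); W=cloud(c); save(c,'w10.png')
print('ball',rect(W,(.66,.005),.05,.085,.13)); print('ballwide',rect(W,(.66,.005),.03,.095,.13)); print('block',rect(W,(.69,.005),.07,.018,.03))
c=cam('top');W=cloud(c); print('f',rect(W,(.457,.32),.03,.075,.13))
```

```text
t 64.95 p [0.6148 0.0084 0.2066] R [[1.0, 0.002, -0.001], [0.002, -1.0, 0.002], [-0.001, -0.002, -1.0]] F [-0.   0.1 -0.6] gap 0.0001 g 0.0
ball c(mm) [666.6   6. ] size [25.4 24.5] long-axis yaw 89.8 n1138 zmed 102.3
ballwide c(mm) [666.6   6. ] size [25.2 24.5] long-axis yaw 89.8 n1109 zmed 102.4
block c(mm) [679.3   5.9] size [118.3  50.1] long-axis yaw 0.0 n3604 zmed 24.9
f c(mm) [456.7 319.7] size [32.4 28.5] long-axis yaw 88.1 n128 zmed 86.7
```

View pics/w10.png

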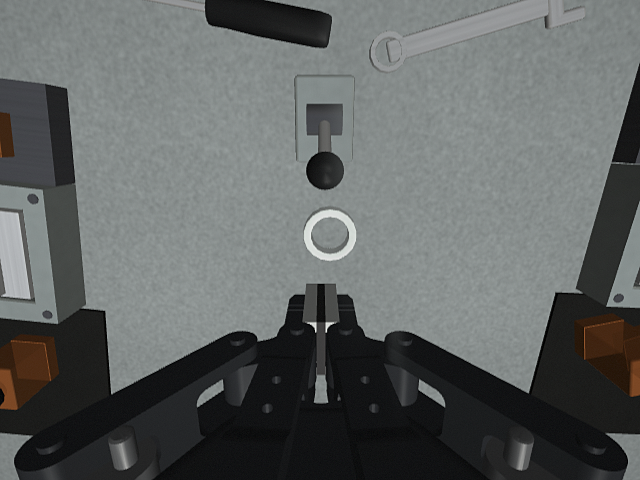

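The ball is at (325,170), straight ahead of the closed fingers, and the tape roll is at (330,235), well below fingertip height. Lower, then push.

>>> jog_arm:
  plan:
    - [[0, -2.4, -40, 0, 0, 0], [0, 0, -40, 0, 0, 0], [0, 0, -27, 0, 0, 0], [10, 0, 0, 0, 0, 0], [12, 0, 0, 0, 0, 0], [12, 0, 0, 0, 0, 0], [12, 0, 0, 0, 0, 0], [12, 0, 0, 0, 0, 0], [12, 0, 0, 0, 0, 0], [12, 0, 0, 0, 0, 0]]

```text
time: 66.3
ee_pos: [0.6979, 0.0043, 0.1]
eef_rot: [[1.0, -0.001, 0.0], [-0.001, -1.0, 0.001], [0.0, -0.001, -1.0]]
force: [-0.8, 0.7, -0.3]
finger_gap: 0.0001
grip_force: 0.4
```

>>> jog_arm:
  plan:
    - [[8, 0, 0, 0, 0, 0], [6, 0, 0, 0, 0, 0], [5, 0, 0, 0, 0, 0], [4, 0, 0, 0, 0, 0], [3, 0, 0, 0, 0, 0], [0, 0, 0, 0, 0, 0], [0, 0, 0, 0, 0, 0], [0, 0, 0, 0, 0, 0], [0, 0, 0, 0, 0, 0], [0, 0, 0, 0, 0, 0]]

```text
time: 67.55
ee_pos: [0.7198, 0.0043, 0.0996]
eef_rot: [[1.0, -0.0, -0.007], [-0.0, -1.0, 0.001], [-0.007, -0.001, -1.0]]
force: [-16.8, 0.0, 7.9]
finger_gap: -0.0001
grip_force: 8.5
```

Force at the stop is 17 N, so the lever is fully thrown. Back off and verify.

>>> jog_arm:
  plan:
    - [[-10, 0, 0, 0, 0, 0], [-30, 0, 0, 0, 0, 0], [-40, 0, 10, 0, 0, 0], [-40, 0, 40, 0, 0, 0], [-20, 0, 50, 0, 0, 0], [0, 0, 50, 0, 0, 0], [0, 0, 0, 0, 0, 0], [0, 0, 0, 0, 0, 0], [0, 0, 0, 0, 0, 0], [0, 0, 0, 0, 0, 0]]

```text
time: 68.8
ee_pos: [0.5827, 0.0043, 0.2488]
eef_rot: [[1.0, -0.001, -0.002], [-0.001, -1.0, 0.001], [-0.002, -0.001, -1.0]]
force: [0.6, 0.4, 0.4]
finger_gap: 0.0
grip_force: 0.0
```

Run:
```python
from h import *
st(); c=cam('wrist'); W=cloud(c); print('ball',rect(W,(.73,.005),.06,.085,.13))
for n in('top','side'):
  c=cam(n);W=cloud(c); save(c,n+'11.png')
  for l,p,z in (('t1',(.486,-.29),.095),('t2',(.474,-.337),.095),('f',(.457,.32),.075),('ball',(.73,.005),.085)): print(l,rect(W,p,.026,z,.13))
  if n=='top': cv2.imwrite('pics/t11.png',cv2.resize(cv2.cvtColor(c['image'][110:350,140:500],cv2.COLOR_RGB2BGR),None,fx=2.2,fy=2.2))
```

```text
t 68.8 p [0.5827 0.0043 0.2488] R [[1.0, -0.001, -0.002], [-0.001, -1.0, 0.001], [-0.002, -0.001, -1.0]] F [0.6 0.4 0.4] gap 0.0 g 0.0
ball c(mm) [738.1   5.8] size [25.1 19.4] long-axis yaw 89.6 n1051 zmed 101.3
t1 c(mm) [ 485.5 -290.3] size [26.4 25.9] long-axis yaw 81.8 n106 zmed 108.8
t2 c(mm) [ 473.5 -336.2] size [27.2 25.5] long-axis yaw 38.1 n107 zmed 109.1
f c(mm) [456.7 319.9] size [31.1 28.3] long-axis yaw 88.5 n128 zmed 87.2
ball None
t1 c(mm) [ 485.1 -286.2] size [32.5 28. ] long-axis yaw -40.5 n104 zmed 107.0
t2 c(mm) [ 472.9 -332.8] size [29.6 26. ] long-axis yaw -46.6 n101 zmed 106.6
f c(mm) [457.3 323.8] size [31.2 31. ] long-axis yaw -42.8 n226 zmed 86.0
ball c(mm) [739.  10.] size [24.9 21.2] long-axis yaw 51.1 n82 zmed 98.1
```

View pics/t11.png

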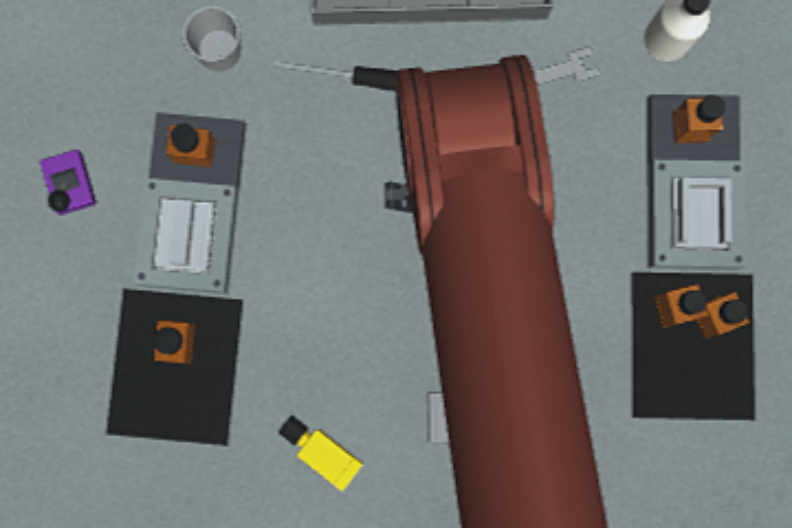

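The top view shows both nests seated, the flask upright on the left mat (173,342), both tall bottles upright on the right mat (685,303 and 725,312), and the tools where they were. The lever ball is now at x = 0.74, so the lever is at about 1.0 rad.

```bash
python3 -c "
from cell import ctrl
print(ctrl.finish_job())"
```

```text
the job is handed in; nothing more can be done
None
```

The job is handed in, though `finish_job()` returned no verdict; in my last measurements both nests were flush in their pockets, all three bottles stood upright on their mats, and the ready lever was fully thrown.

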